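Dust out a bisque vase in the centring grip and put it on the ware board

ROBOT

A 6-joint arm with a two-finger parallel gripper is mounted at the origin on the work surface. World frame = base frame: x ahead of the robot, y to its left, z up, the work surface at z = 0. Lengths are in m, angles in rad, forces in N, time in s.
With the tool pointing down it reaches from about 0.35 to 0.775 m from the base axis. Payload 7.3 kg.
Tool frame: the origin (TCP) lies at the very end of the fingers, on their centre line; the grasp point (between the pads) lies 19 mm behind it (robot.pinch_z is the distance from the TCP to the grasp point, in m); z points along the fingers, y is the line along which they close (so a half turn about z gives the same grasp; the last joint's range is limited). The gripper opens to 92 mm and grips with 3 to 60 N. Pads are 19 mm wide; open, the fingers measure 130 mm over their backs; the gripper's body (75 mm by 190 mm) begins 47 mm behind the grasp point.
Start: joints at [1.099, 0.342, 1.524, -0, 1.275, -0.146], TCP at [0.168, 0.497, 0.205] pointing down, gripper open.
Joint ranges: [-2.53, 2.53], [-0.77, 2.02], [0.04, 2.7], [-1, 4.14], [0.28, 2.66], [-3.11, 3.11]. Speed limits (rad/s): [2.57, 2.57, 3.14, 3.14, 3.14, 3.14].

INTERFACE

Orientations are given as [roll, pitch, yaw] about the fixed x, y, z axes, in that order (R = Rz(yaw) Ry(pitch) Rx(roll)).
In Python, from cell import robot gives the robot as it stands.
- The arm moves only by the tool move_arm, never from a script. Its argument "motion" is a list of rows, each a list of 6 numbers: the shift along the tool's x, y, z in units of 0.1 m (1.0 is 0.1 m), then the turn, a rotation vector about the tool's x, y, z in units of pi rad (1.0 is pi rad). In form: [[dx, dy, dz, rx, ry, rz], ...]. A call has 1 to 12 rows; each row is the pose to reach, as a shift and turn from the pose commanded when the call began, along the tool's axes at that moment, turning the shorter way round; what a row does not reach only later rows make up. A row lasts 1/8 s, in which the tool goes at most 62.5 mm and 10.7 degrees, less where a joint would pass 70% of its speed; a pose out of reach is approached as far as the arm can. A call with a number of a shift or a turn outside -1 to 1 is refused whole. A call with a gripper value outside its range is refused whole. "fingers" is the opening, from -1 (shut) to 1 (fully open), set as the call begins (left out, the last holds). The fingers move at their own pace and stop on an object; "newtons" is the grip in N (left out, the last holds). Time passes only in rows, so rows that repeat a pose let the fingers close. It gives the time, the measured TCP pose, the force, the opening and the grip force at its end, in the units of the state.
- robot.observe(): the state, without advancing time (a new reading comes with each control period).
- robot.read_camera(name): name is "scene" or "side" or "wrist"; returns a dict with "image" (400x640x3 uint8, red, green, blue), "range_z" (400x640 float32, m along the optical axis (not along the pixel's ray), 0 where there is no reading), "vfov" (degrees; the focal length in pixels is half the picture's height over the tangent of half this angle, whatever the lens; pixels are square), "cx", "cy" (the principal point, pixels), "extrinsics" (4x4, takes a point from camera to world coordinates); the wrist camera has in their place "hand_eye" (4x4, takes a point from camera to tool coordinates, whose origin is the TCP and whose axes are the flange's). Camera axes: x right, y up, looking along -z (the intrinsics and any distortion apply to the point x, -y, -z); pixel columns grow to the right and rows downward; lengths in m; the calibration is good to about 2 mm. A picture is of the moment at which its call begins: read the wrist's pose just before it.
- robot.hand_in(): hands the job in; it is judged then, once.
The state is a dict: "time": time; "qpos": joint angles; "qvel": joint speeds; "joint_efforts": joint torques, N m; "tool_pos": TCP position; "tool_rot": TCP orientation; "contact_force": force on the tool from outside, world axes, zero at the start; "torque": the same for the moment, N m; "opening": finger opening in m; "grip_force": force on a finger pad.
Only numpy, scipy, OpenCV 4.12 (cv2) and the standard library are available. Lean on these libraries where they do the work, as an engineer would, in place of code of your own. Each camera call takes 0.05 s, during which the arm holds its last target. There are 200 camera calls.

TASK

Take the long brush from the crock and dust out the vase where it is held: feel your way down to the vase's floor, then, with the bristles pressed lightly on the wall, sweep from the bottom up to near the rim and back to the bottom, first on the side by the orange-tabbed jaw and then on the side opposite it. Stand the brush back in the crock bristles down, then slide the orange-tabbed jaw all the way back, lift the vase out and set it down upright on the empty half of the ware board. The bisque is brittle: never press hard with the brush, lift the vase only once the jaw is clear, do not drop or tip it, and leave everything else as it stands.

Things in the scene. Friction and masses are not known exactly. Their poses are not given: they have to be found in the camera images.
- brush_grip (a point): Place to hold the long brush, on its round red-brown wooden handle (18 mm across, 100 mm long). The brush is 255 mm long, straight, 0.12 kg, and leans about 20 degrees in the crock, handle up. This point is on its axis, 212 mm from the tip, 43 mm below the handle's end; z runs along the brush to the handle's end
- brush_bristles (a point): Middle of the bristle head, on the brush's axis, 33.5 mm from the tip. The head is cream, 28 mm across, from 12 to 55 mm above the tip; above it a bare wire stem, 6 mm thick, up to the handle, which starts 155 mm from the tip. The stem bends like a spring where it enters the handle: about 1.3 N at the bristles for each 10 mm that they are pushed sideways, any way
- brush_tip (a point): Tip of the brush, on its axis: end of the uncompressed tuft
- brush_tuft: The soft end tuft of the brush, 14 mm across, 12 mm long. It yields along the brush by at most 5 mm, 1 N per mm, and is hard beyond that. Its origin is 155 mm from the tip, up the brush's axis
- crock_mouth (a point): Centre of the mouth of the pale green, blue-rimmed round crock (loose, about 0.9 kg) that the brush leans in: 140 mm tall, 72 mm across outside, 60 mm inside; z axis up. Its inner floor lies 132 mm below this point
- vase_mid (a point): Centre of the vase, half-way up: a terracotta-pink bisque cylinder, open at the top, 150 mm tall, 62 mm across outside, 52 mm bore, about 0.3 kg, loose. Its z axis points up. Hand thrown: its inner floor is 6 to 22 mm above its underside, differently each time, and cannot be read from here: feel for it
- vase_rim (a point): Centre of the vase's mouth, at rim height, 150 mm above its underside
- grip: The centring grip, fixed: a grey round plate 300 mm across, its top 25 mm above the table, with three sliders, each with an upright black rubber pad (34 mm wide, to 56 mm above the plate) just touching the vase at the plate's centre. Two are locked (black knobs); the third is the jaw. Origin: plate's centre at table height. The jaw lies towards -x, the side opposite is +x; z up
- jaw (a joint): How far the jaw is slid outwards, away from the vase (grip's -x), in m: 0 closed on the vase, 0.030 fully back. It stays where it is left and takes about 8 N to slide
- jaw_tab (a point): Grip point of the jaw's upright orange tab: 14 mm thick across the slide, 24 mm along it, top 58 mm above the plate. This point is 43 mm above the plate and, when closed, 115 mm from the plate's centre. x is along the slide (outwards is -x), z up. The slider bar under it reaches 8 mm above the plate
- ware_board: Wooden ware board, fixed, 260 (x) by 160 (y) mm, its top 22 mm above the table; origin under its centre at table height. A buff bowl (84 mm across, 45 mm tall) stands on its +x half, 70 mm from the centre; the -x half is empty
- board_free (a point): Middle of the board's empty half, on the board's top surface, 55 mm from its centre towards -x
- bowl: Bystander: buff bisque bowl on the ware board, origin under its foot
- mug: Bystander: dark blue mug, 80 mm across, 90 mm tall, origin under it
- glaze_jar: Bystander: clear jar with a white cap, 84 mm across, 110 mm tall, origin under it
- loop_tool: Bystander: wooden loop tool lying on the table near the robot, about 160 mm long
- rib: Bystander: yellow throwing rib lying on the table near the robot, 85 by 50 by 6 mm
- test_cone: Bystander: small white cone-shaped test piece, 44 mm across, 62 mm tall
Mind the look-alikes: they are no part of the job. There is more than one size of the part that bears brush_grip; the job needs the larger.

How it is judged:
By the outcome, as a careful person would: the job done as asked, in the order asked, and still so for the second after the job is handed in, with the robot touching nothing.
It also fails if it takes over 72 s, if anything falls off the work surface, if the arm or the gripper's body presses on something with over 40 N, if the wrist force passes 120 N, or if a joint passes its speed limit or range.

## Working session

There is one attempt and no reset: what is moved stays moved. The work goes in short steps, Python scripts to look and compute and a tool call to move; the robot and the scene stay as the last step left them, time stands still between calls to the robot, and variables do not carry over. Pictures are saved under pics/ and viewed, at most 10 in all, crops included, and the job is handed in when it is done.

Besides the shell and the picture viewer there is one more tool, called after "Call:" in YAML: its name, and indented under it one key for each argument. move_arm: Moves the arm, as the interface text tells. Shifts and turns lie within -1 to 1; 1 stands for 0.1 m of shift or pi rad of turn. Its arguments: {"type":"object","properties":{"motion":{"type":"array"},"fingers":{"type":"number"},"newtons":{"type":"number"}},"required":["motion"]}

```bash
ls; mkdir -p pics; cat > h.py <<'E'
import numpy as np, cv2
from cell import robot
from scipy.spatial.transform import Rotation as Ro
def cam(n):
    o=robot.observe(); c=robot.read_camera(n); im=c["image"]; H,W=im.shape[:2]
    c["f"]=H/2/np.tan(np.radians(c["vfov"])/2)
    if n=="wrist":
        T=np.eye(4); T[:3,:3]=Ro.from_euler("xyz",o["tool_rot"]).as_matrix(); T[:3,3]=o["tool_pos"]
        c["E"]=T@np.array(c["hand_eye"])
    else: c["E"]=np.array(c["extrinsics"])
    return c
def pts(c):
    z=c["range_z"]; v,u=np.mgrid[:z.shape[0],:z.shape[1]]
    P=np.stack([(u-c["cx"])/c["f"]*z,-(v-c["cy"])/c["f"]*z,-z,np.ones_like(z)],-1)
    return (P@c["E"].T)[...,:3]
def ray(c,u,v):
    d=np.array([(u-c["cx"])/c["f"],-(v-c["cy"])/c["f"],-1.]); return c["E"][:3,3],c["E"][:3,:3]@d
def onplane(c,u,v,z):
    o,d=ray(c,u,v); return o+d*(z-o[2])/d[2]
def save(c,name): cv2.imwrite("pics/"+name,c["image"][...,::-1])
E
python3 - <<'E'
from h import *
o=robot.observe(); print(o)
for n in("scene","side"):
    c=cam(n); save(c,n+".png"); print(n,{k:v for k,v in c.items() if k not in("image","range_z")})
    np.savez(n+".npz",P=pts(c),im=c["image"],z=c["range_z"])
E
```

```text
pics
{'time': 0.0, 'qpos': array([ 1.09898528e+00,  3.42708093e-01,  1.52504265e+00, -3.54899683e-05,
        1.27541690e+00, -1.46023539e-01]), 'qvel': array([-5.72454041e-04, -1.01869060e-03, -2.38983331e-04,  5.36824116e-04,
       -1.76159239e-05, -3.83551455e-04]), 'joint_efforts': array([-6.57555938e-04, -4.31247926e+01, -2.44217259e+01,  7.16242706e-02,
        5.59324678e-02, -8.64664526e-05]), 'tool_pos': array([0.16781888, 0.49696912, 0.20444365]), 'tool_rot': array([-3.14002949e+00, -1.95592959e-04,  2.81581536e+00]), 'contact_force': array([-0.04583231, -0.41202496, -0.19942849]), 'torque': array([-0.00310096, -0.04741574, -0.00849631]), 'grip_force': 0.0, 'opening': 0.09191044198258758}
scene {'vfov': 51.517843093530864, 'cx': 319.9444787037722, 'cy': 195.11550337122787, 'extrinsics': array([[-1.33361179e-02, -7.37443880e-01,  6.75276737e-01,
         1.25777038e+00],
       [ 9.99910362e-01, -9.03168775e-03,  9.88418414e-03,
         2.29275729e-02],
       [-1.19014247e-03,  6.75348023e-01,  7.37498225e-01,
         9.23187351e-01],
       [ 0.00000000e+00,  0.00000000
[... 366 characters left out ...]
0e+00,  0.00000000e+00,  0.00000000e+00,
         1.00000000e+00]])}
side {'vfov': 50.39129308552559, 'cx': 319.0008047623095, 'cy': 198.78510244289916, 'extrinsics': array([[ 0.92976018,  0.2456829 , -0.27420052,  0.30540506],
       [-0.3681355 ,  0.62993711, -0.68385341, -0.63751916],
       [ 0.00471799,  0.73676262,  0.67613504,  0.7494141 ],
       [ 0.        ,  0.        ,  0.        ,  1.        ]]), 'f': np.float64(425.10547297868555), 'E': array([[ 0.92976018,  0.2456829 , -0.27420052,  0.30540506],
       [-0.3681355 ,  0.62993711, -0.68385341, -0.63751916],
       [ 0.00471799,  0.73676262,  0.67613504,  0.7494141 ],
       [ 0.        ,  0.        ,  0.        ,  1.        ]])}
```

View pics/scene.png

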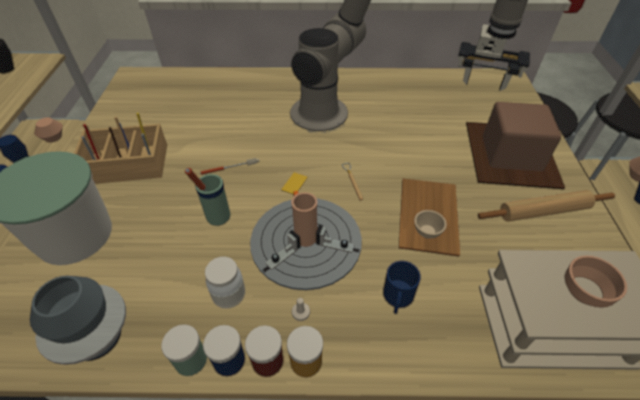

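View pics/side.png

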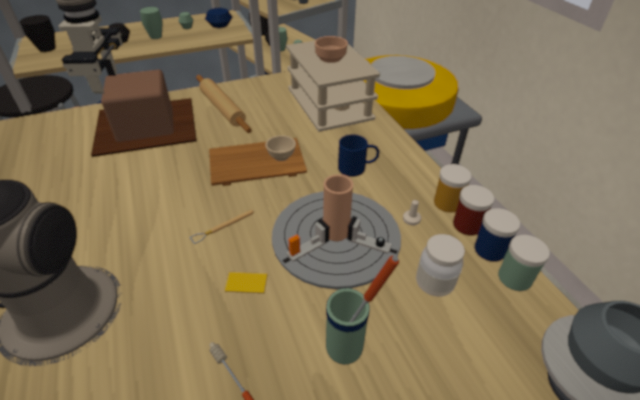

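The scene view shows the crock at (212,200) with the red-brown handle at (195,178), the vase at (305,215) on the plate at (305,240), the board at (430,215) and the bowl at (430,223). The side view shows the handle at (382,278), the orange tab at (294,244) and the crock at (346,325).

Things that could be taken for the brush:
- The long brush in the crock, side (382,278).
- The small brush lying on the table, side (232,370) and scene (215,168).
- The tool sticks in the tray, scene (90,140).

I choose the one in the crock. Next I measure, then check it in a crop.

```bash
python3 - <<'E'
from h import *
def line(P):
    m=np.median(P,0); d=np.linalg.svd(P-m)[2][0]; d*=np.sign(d[2]); return m,d
def circ(xy):
    A=np.c_[2*xy,np.ones(len(xy))]; s=np.linalg.lstsq(A,(xy**2).sum(1),rcond=None)[0]; return s[:2],np.sqrt(s[2]+s[:2]@s[:2])
for n in("scene","side"):
    D=np.load(n+".npz"); P=D["P"]; im=D["im"]; ok=D["z"]>0
    h=cv2.cvtColor(im,cv2.COLOR_RGB2HSV).astype(int); H,S,V=h[...,0],h[...,1],h[...,2]
    print(n)
    def rep(name,m,box):
        u0,v0,u1,v1=box; k=np.zeros_like(m); k[v0:v1,u0:u1]=1; m=m&k&ok; Q=P[m]; v,u=np.where(m)
        if len(Q)==0: print(name,"none"); return Q
        print(name,len(Q),"px",u.mean().round(1),v.mean().round(1),"min",np.percentile(Q,3,axis=0).round(3),"med",np.median(Q,0).round(3),"max",np.percentile(Q,97,axis=0).round(3)); return Q
    B=dict(scene=dict(h=(180,160,215,195),c=(190,170,235,230),v=(285,185,325,250),t=(285,180,300,205),p=(245,190,370,290),b=(395,175,465,255),j=(200,250,250,310)),
           side=dict(h=(350,250,400,305),c=(320,280,375,365),v=(318,170,360,245),t=(285,230,303,258),p=(265,185,405,290),b=(200,130,310,190),j=(410,230,470,300)))[n]
    red=((H<9)|(H>172))&(S>120)
    Q=rep("handle",red,B["h"])
    if len(Q)>8:
        m,d=line(Q); print(" line",m.round(3),d.round(3),"tilt",np.degrees(np.arccos(d[2])).round(1),"len",np.ptp((Q-m)@d).round(3))
    Q=rep("crockz",(P[...,2]>.125)&(P[...,2]<.146)&~red,B["c"])
    if len(Q): print(" circ",circ(Q[:,:2]))
    Q=rep("crockwall",(P[...,2]>.03)&(P[...,2]<.12)&~red,B["c"]); print(" circ",circ(Q[:,:2]))
    Q=rep("vasewall",(P[...,2]>.10)&(P[...,2]<.165),B["v"]); print(" circ",circ(Q[:,:2]))
    Q=rep("vasetop",(P[...,2]>.169)&(P[...,2]<.182),B["v"])
    if len(Q)>5: print(" circ",circ(Q[:,:2]))
    rep("tab",(H<14)&(S>190)&(V>150),B["t"])
    Q=rep("plate",abs(P[...,2]-.025)<.006,B["p"])
    m=((abs(P[...,2]-.025)<.008)&ok); k=np.zeros_like(m); u0,v0,u1,v1=B["p"]; k[v0:v1,u0:u1]=1; m=(m&k&(S<70)).astype(np.uint8)
    cs=max(cv2.findContours(m,0,1)[0],key=cv2.contourArea)[:,0]; xy=P[cs[:,1],cs[:,0]][:,:2]; c,r=circ(xy)
    for _ in range(3):
        e=abs(np.linalg.norm(xy-c,axis=1)-r); c,r=circ(xy[e<max(np.median(e)*2,.003)])
    print(" plate circ",c,r)
    Q=rep("board",abs(P[...,2]-.022)<.006,B["b"])
    if len(Q): print(" rect",cv2.minAreaRect(Q[:,:2].astype(np.float32)))
    Q=rep("bowl",(P[...,2]>.04),B["b"])
    rep("jar",P[...,2]>.1,B["j"])
E
python3 - <<'E'
import cv2
a=cv2.imread("pics/scene.png")[130:270,160:380]; b=cv2.imread("pics/side.png")[220:400,190:410]
a=cv2.resize(a,None,fx=2.6,fy=2.6,interpolation=2)[:360]; b=cv2.resize(b,None,fx=1.6,fy=1.6)
import numpy as np
W=max(a.shape[1],b.shape[1]);p=lambda x:np.pad(x,((0,0),(0,W-x.shape[1]),(0,0)))
cv2.imwrite("pics/crop.png",np.vstack([p(a),p(b)])[:600])
E
```

```text
scene
handle 110 px 197.8 178.3 min [ 0.321 -0.355  0.01 ] med [ 0.552 -0.289  0.197] max [ 0.57  -0.283  0.247]
 line [ 0.552 -0.289  0.197] [0.75  0.174 0.639] tilt 50.3 len 0.351
crockz 279 px 209.9 186.0 min [ 0.469 -0.311  0.126] med [ 0.516 -0.278  0.135] max [ 0.537 -0.248  0.141]
 circ (array([ 0.50289433, -0.28248393]), np.float64(0.033323027098030644))
crockwall 734 px 213.8 202.5 min [ 0.47  -0.308  0.033] med [ 0.528 -0.275  0.085] max [ 0.538 -0.248  0.118]
 circ (array([ 0.50349995, -0.2823027 ]), np.float64(0.033348088947381074))
vasewall 630 px 304.0 213.9 min [ 0.567 -0.053  0.104] med [ 0.613 -0.026  0.138] max [0.625 0.001 0.164]
 circ (array([ 0.59585075, -0.02661481]), np.float64(0.028445568015877873))
vasetop 175 px 303.5 202.4 min [ 0.565 -0.056  0.169] med [ 0.594 -0.027  0.173] max [0.624 0.002 0.176]
 circ (array([ 0.59459389, -0.02667195]), np.float64(0.028748218894535493))
tab 4 px 295.0 192.5 min [ 0.476 -0.06   0.081] med [ 0.478 -0.058  0.082] max [ 0.481 -0.055  0.083]
plate 6085 px 305.0 247.2 min [ 0.479 -0.158  0.021] med [ 0.63  -0.022  0.024] max 
[... 1376 characters left out ...]
t64(0.028775786406851505))
tab 5 px 294.4 236.6 min [ 0.477 -0.056  0.082] med [ 0.485 -0.054  0.084] max [ 0.489 -0.054  0.084]
plate 7150 px 335.3 242.4 min [ 0.459 -0.164  0.023] med [ 0.569 -0.066  0.026] max [0.725 0.096 0.028]
 plate circ [ 0.59191914 -0.02730536] 0.13493414808731335
board 2839 px 251.4 162.4 min [0.374 0.231 0.019] med [0.475 0.299 0.023] max [0.616 0.399 0.025]
 rect ((0.5032238364219666, 0.34797316789627075), (0.23013703525066376, 0.2608507573604584), 80.38164520263672)
bowl 485 px 280.7 145.8 min [0.53  0.263 0.042] med [0.568 0.317 0.057] max [0.603 0.339 0.069]
jar 912 px 445.4 249.1 min [ 0.712 -0.249  0.102] med [ 0.743 -0.218  0.11 ] max [ 0.777 -0.184  0.112]
```

View pics/crop.png

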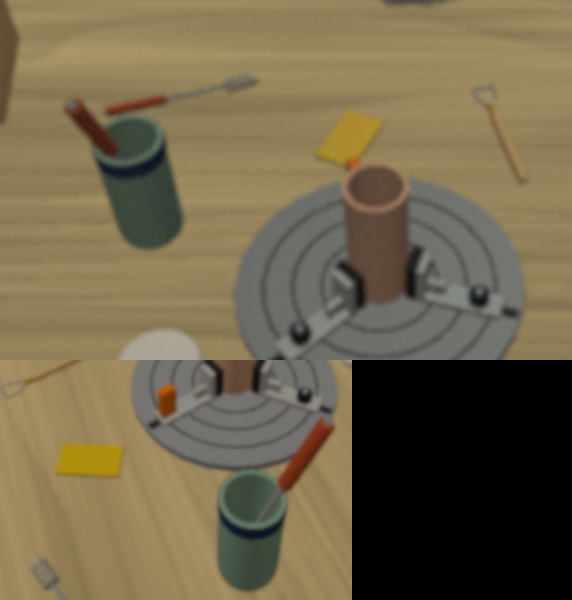

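The crop confirms one long red-handled brush in the crock, leaning towards +x/-y. The smaller brush lies on the table and is left alone. Next I refine the handle axis, tab and board, and plan the approach.

```bash
cat >> h.py <<'E'
def down(yaw): return Ro.from_euler("xyz",[np.pi,0,yaw])
def along(d,yaw):  # tool z = -d, y axis near that of down(yaw)
    z=-d/np.linalg.norm(d); y=down(yaw).as_matrix()[:,1]; x=np.cross(y,z); x/=np.linalg.norm(x); return Ro.from_matrix(np.c_[x,np.cross(z,x),z])
def row(p0,R0,p,R):
    s=R0.inv().apply(np.asarray(p)-p0)/.1; r=(R0.inv()*R).as_rotvec()/np.pi
    return np.r_[s,r].round(3)
def now():
    o=robot.observe(); return np.array(o["tool_pos"]),Ro.from_euler("xyz",o["tool_rot"])
def plan(*way,p0=None,R0=None):
    if p0 is None: p0,R0=now()
    for p,R in way:
        p=np.asarray(p,float); r=row(p0,R0,p,R); n=int(np.ceil(abs(r[:3]).max()/.98)) or 1
        for i in range(n):
            q=p0+(p-p0)*(1/(n-i)); Rn=R if i==n-1 else R0*Ro.from_rotvec((R0.inv()*R).as_rotvec()/(n-i))
            r=row(p0,R0,q,Rn); a=np.degrees(np.linalg.norm(r[3:])*np.pi)
            print(list(map(float,r)),"rows>=",round(max(np.linalg.norm(r[:3])*100/62.5,a/10.7),1),"->",q.round(3)); p0,R0=q,Rn
E
python3 - <<'E'
from h import *
out=[]
for n,box in(("side",(350,250,400,305)),("scene",(180,160,215,195))):
    D=np.load(n+".npz"); P=D["P"]; im=D["im"]; h=cv2.cvtColor(im,cv2.COLOR_RGB2HSV).astype(int); H,S=h[...,0],h[...,1]
    m=((H<9)|(H>172))&(S>120)&(D["z"]>0); k=np.zeros_like(m); k[box[1]:box[3],box[0]:box[2]]=1; m&=k
    m=cv2.erode(m.astype(np.uint8),np.ones((3,3)))>0
    Q=P[m]; Q=Q[(Q[:,2]>.15)&(Q[:,2]<.26)]
    c=np.median(Q,0)
    for _ in range(6):
        d=np.linalg.svd(Q-Q.mean(0))[2][0]; d*=np.sign(d[2]); e=np.linalg.norm(np.cross(Q-Q.mean(0),d),axis=1); Q=Q[e<max(.009,0)]
    C=np.load(n+".npz"); cam0=dict(side=[.305,-.6375,.749],scene=[1.2578,.0229,.923])[n]
    v=np.array(cam0)-Q.mean(0); v-=v@d*d; v/=np.linalg.norm(v)
    a=Q.mean(0)-v*.0075
    t=(Q-a)@d; print(n,len(Q),"axis pt",a.round(4),"d",d.round(3),"tilt",np.degrees(np.arccos(d[2])).round(1),"span",t.min().round(3),t.max().round(3),"top",(a+d*t.max()).round(4), "at z=.2105",(a+d*(.2105-a[2])/d[2]).round(4))
    m=(H<16)&(S>150)&(D["z"]>0); u0,v0,u1,v1=dict(side=(280,228,306,262),scene=(285,180,302,205))[n]; k[:]=0;k[v0:v1,u0:u1]=1
    Q=P[m&k]; Q=Q[Q[:,2]>.03]; print(" tab",len(Q),Q.min(0).round(3),np.median(Q,0).round(3),Q.max(0).round(3))
E
```

```text
side 128 axis pt [ 0.5507 -0.2937  0.2114] d [ 0.329 -0.056  0.943] tilt 19.5 span -0.054 0.04 top [ 0.564  -0.2959  0.2496] at z=.2105 [ 0.5503 -0.2936  0.2105]
 tab 168 [ 0.47  -0.067  0.04 ] [ 0.479 -0.062  0.068] [ 0.492 -0.051  0.086]
scene 13 axis pt [ 0.5481 -0.292   0.2017] d [ 0.334 -0.08   0.939] tilt 20.1 span -0.034 0.028 top [ 0.5576 -0.2942  0.2282] at z=.2105 [ 0.5513 -0.2927  0.2105]
 tab 12 [ 0.473 -0.06   0.079] [ 0.478 -0.057  0.082] [ 0.484 -0.052  0.083]
```

Both views agree: axis d≈(.332,-.066,.941), tilt 19.9°, and grip point (.551,-.293,.2105), which gives a tip height of 0.011. Tab to plate centre is about 115 mm, as specified.

```bash
python3 - <<'E'
from h import *
d=np.array([.332,-.066,.941]); d/=np.linalg.norm(d); g=np.array([.551,-.293,.2105]); T=g-d*.019; R=along(d,1.82)
p,R0=now(); V=down(1.82)
pre=T+d*.1
plan(([.40,.30,.30],R0),([.45,0,.36],V),(pre+[-.03,0,.02],R),(pre,R),(T,R))
E
```

```text
[-0.943, -0.375, -0.318, 0.0, 0.0, 0.0] rows>= 1.7 -> [0.245 0.431 0.236]
[-0.943, -0.375, -0.318, 0.0, 0.0, 0.0] rows>= 1.7 -> [0.323 0.366 0.268]
[-0.943, -0.375, -0.318, 0.0, 0.0, 0.0] rows>= 1.7 -> [0.4 0.3 0.3]
[-0.478, -0.894, -0.199, -0.0, 0.0, 0.106] rows>= 1.8 -> [0.417 0.2   0.32 ]
[-0.743, -0.69, -0.199, -0.0, 0.0, 0.106] rows>= 1.8 -> [0.433 0.1   0.34 ]
[-0.927, -0.41, -0.2, -0.0, 0.0, 0.106] rows>= 1.8 -> [0.45 0.   0.36]
[-0.783, 0.053, 0.133, 0.025, 0.012, -0.002] rows>= 1.3 -> [ 0.474 -0.075  0.347]
[-0.788, 0.058, 0.099, 0.025, 0.012, -0.002] rows>= 1.3 -> [ 0.499 -0.149  0.333]
[-0.791, 0.059, 0.064, 0.025, 0.012, -0.002] rows>= 1.3 -> [ 0.523 -0.224  0.32 ]
[-0.794, 0.058, 0.03, 0.025, 0.012, -0.002] rows>= 1.3 -> [ 0.548 -0.298  0.307]
[-0.104, 0.334, 0.089, 0.0, 0.0, 0.0] rows>= 0.6 -> [ 0.578 -0.298  0.287]
[0.0, 0.0, 0.5, 0.0, 0.0, 0.0] rows>= 0.8 -> [ 0.561 -0.295  0.24 ]
[0.0, 0.0, 0.5, 0.0, 0.0, 0.0] rows>= 0.8 -> [ 0.545 -0.292  0.193]
```

Call:
move_arm:
  motion:
    - [-0.94, -0.375, -0.32, 0, 0, 0]
    - [-0.94, -0.375, -0.32, 0, 0, 0]
  fingers: 1

```text
time: 0.35
tool_pos: [0.2459, 0.4307, 0.2373]
tool_rot: [-3.141, 0.0, 2.817]
contact_force: [0.5, 0.6, 0.8]
opening: 0.0922
grip_force: 0.0
```

Call:
move_arm:
  motion:
    - [-0.94, -0.375, -0.32, 0, 0, 0]
    - [-0.94, -0.375, -0.32, 0, 0, 0]

```text
time: 0.6
tool_pos: [0.3236, 0.3646, 0.2697]
tool_rot: [3.141, 0.0, 2.815]
contact_force: [0.2, 0.2, -0.6]
opening: 0.0919
grip_force: 0.0
```

Call:
move_arm:
  motion:
    - [-0.94, -0.375, -0.32, 0, 0, 0]
    - [-0.94, -0.375, -0.32, 0, 0, 0]

```text
time: 0.85
tool_pos: [0.4007, 0.2989, 0.3016]
tool_rot: [3.142, 0.0, 2.815]
contact_force: [-0.2, 0.1, -0.9]
opening: 0.092
grip_force: 0.0
```

Call:
move_arm:
  motion:
    - [-0.48, -0.89, -0.2, 0, 0, 0.106]
    - [-0.48, -0.89, -0.2, 0, 0, 0.106]

```text
time: 1.1
tool_pos: [0.4165, 0.1987, 0.3212]
tool_rot: [-3.141, -0.0, 2.476]
contact_force: [-0.1, 0.2, 0.0]
opening: 0.0918
grip_force: 0.0
```

Call:
move_arm:
  motion:
    - [-0.74, -0.69, -0.2, 0, 0, 0.106]
    - [-0.74, -0.69, -0.2, 0, 0, 0.106]

```text
time: 1.35
tool_pos: [0.4325, 0.0988, 0.3414]
tool_rot: [-3.141, 0.0, 2.143]
contact_force: [0.2, 0.9, -0.8]
opening: 0.0921
grip_force: 0.0
```

Call:
move_arm:
  motion:
    - [-0.93, -0.41, -0.2, 0, 0, 0.106]
    - [-0.93, -0.41, -0.2, 0, 0, 0.106]
    - [-0.93, -0.41, -0.2, 0, 0, 0.106]

```text
time: 1.72
tool_pos: [0.4493, -0.0015, 0.361]
tool_rot: [-3.141, 0.0, 1.812]
contact_force: [-0.3, 0.8, -0.4]
opening: 0.0922
grip_force: 0.0
```

```bash
python3 - <<'E'
from h import *
p,R0=now(); print(p,R0.as_euler("xyz"),robot.observe()["time"])
c=cam("wrist"); save(c,"w1.png"); P=pts(c); ok=c["range_z"]>0
def circ(xy):
    A=np.c_[2*xy,np.ones(len(xy))]; s=np.linalg.lstsq(A,(xy**2).sum(1),rcond=None)[0]; return s[:2],np.sqrt(s[2]+s[:2]@s[:2])
Q=P[ok&(P[...,2]>.166)&(P[...,2]<.185)]; print(len(Q),Q.min(0),Q.max(0))
h=cv2.cvtColor(c["image"],cv2.COLOR_RGB2HSV).astype(int)
m=(h[...,0]<16)&(h[...,1]>170)&ok&(P[...,2]>.075)&(P[...,2]<.09); Q=P[m]; print("tab",len(Q), Q.min(0) if len(Q) else 0, Q.max(0) if len(Q) else 0)
d=np.array([.332,-.066,.941]); d/=np.linalg.norm(d); g=np.array([.551,-.293,.2105]); T=g-d*.019; R=along(d,1.82)
pre=T+d*.1
plan((pre+[-.03,0,.02],R),(pre,R),(T,R))
E
```

```text
[ 0.44932146 -0.00151625  0.36103261] [-3.14145610e+00  2.19883212e-04  1.81192972e+00] 1.725
694 [ 0.05735841 -0.04902425  0.16603976] [0.62224817 0.02675041 0.17677178]
tab 87 [ 0.46991668 -0.06221892  0.07738923] [ 0.48907792 -0.0481738   0.08474728]
[-0.784, 0.059, 0.135, 0.025, 0.012, -0.002] rows>= 1.3 -> [ 0.474 -0.075  0.347]
[-0.788, 0.063, 0.1, 0.025, 0.012, -0.002] rows>= 1.3 -> [ 0.498 -0.149  0.334]
[-0.792, 0.064, 0.065, 0.025, 0.012, -0.002] rows>= 1.3 -> [ 0.523 -0.224  0.32 ]
[-0.794, 0.062, 0.03, 0.025, 0.012, -0.002] rows>= 1.3 -> [ 0.548 -0.298  0.307]
[-0.104, 0.334, 0.089, 0.0, 0.0, 0.0] rows>= 0.6 -> [ 0.578 -0.298  0.287]
[0.0, 0.0, 0.5, 0.0, 0.0, 0.0] rows>= 0.8 -> [ 0.561 -0.295  0.24 ]
[0.0, 0.0, 0.5, 0.0, 0.0, 0.0] rows>= 0.8 -> [ 0.545 -0.292  0.193]
```

View pics/w1.png

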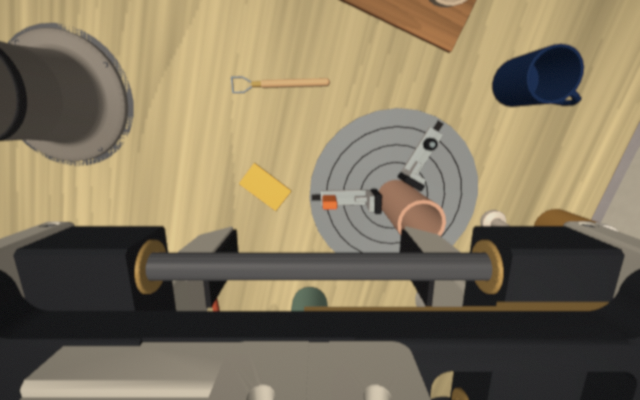

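The wrist view shows the tab at (330,202), the vase rim at (422,220), and the crock just under the fingers at (310,298). The tab bearing gives a grip yaw of about 14°. On to the brush.

Call:
move_arm:
  motion:
    - [-0.78, 0.06, 0.135, 0.025, 0.012, 0]
    - [-0.78, 0.06, 0.135, 0.025, 0.012, 0]

```text
time: 2.02
tool_pos: [0.4746, -0.0745, 0.3451]
tool_rot: [-3.059, -0.04, 1.816]
contact_force: [0.1, 1.0, -1.1]
opening: 0.0918
grip_force: 0.0
```

Call:
move_arm:
  motion:
    - [-0.79, 0.06, 0.1, 0.025, 0.012, 0]
    - [-0.79, 0.06, 0.1, 0.025, 0.012, 0]

```text
time: 2.28
tool_pos: [0.4987, -0.1496, 0.3309]
tool_rot: [-2.98, -0.079, 1.811]
contact_force: [0.6, 0.5, -0.4]
opening: 0.092
grip_force: 0.0
```

Call:
move_arm:
  motion:
    - [-0.79, 0.065, 0.065, 0.025, 0.012, 0]
    - [-0.79, 0.065, 0.065, 0.025, 0.012, 0]

```text
time: 2.52
tool_pos: [0.5225, -0.2242, 0.3167]
tool_rot: [-2.9, -0.116, 1.803]
contact_force: [0.4, 1.1, 0.1]
opening: 0.0918
grip_force: 0.0
```

Call:
move_arm:
  motion:
    - [-0.79, 0.06, 0.03, 0.025, 0.012, 0]
    - [-0.9, 0.39, 0.12, 0.025, 0.012, 0]
    - [-0.9, 0.39, 0.12, 0.025, 0.012, 0]
    - [-0.9, 0.39, 0.12, 0.025, 0.012, 0]

```text
time: 3.02
tool_pos: [0.5762, -0.2982, 0.2918]
tool_rot: [-2.827, -0.147, 1.795]
contact_force: [0.2, 0.3, 0.4]
opening: 0.0917
grip_force: 0.0
```

```bash
python3 - <<'E'
from h import *
p,R0=now(); print(p,R0.as_euler("xyz"))
d=np.array([.332,-.066,.941]); d/=np.linalg.norm(d); g=np.array([.551,-.293,.2105]); T=g-d*.019; R=along(d,1.82)
plan((T+d*.1,R),(T,R))
c=cam("wrist"); im=c["image"]
q=(np.linalg.inv(c["E"])@np.c_[[g,g+d*.043,g-d*.057],[1,1,1]].T)[:3]
print("px",(c["cx"]-c["f"]*q[0]/q[2]).round(),(c["cy"]+c["f"]*q[1]/q[2]).round())
P=pts(c); h=cv2.cvtColor(im,cv2.COLOR_RGB2HSV).astype(int)
m=((h[...,0]<9)|(h[...,0]>172))&(h[...,1]>120)&(P[...,2]>.15)&(P[...,2]<.27)&(np.linalg.norm(P[...,:2]-g[:2],axis=-1)<.06)
Q=P[m]; v,u=np.where(m); print(len(Q),u.mean(),v.mean()) 
if len(Q)>20:
    for lo in np.arange(.16,.26,.02):
        k=(Q[:,2]>lo)&(Q[:,2]<lo+.02); 
        if k.sum()>5: print(lo,k.sum(),np.median(Q[k],0),"pred",g+d*(np.median(Q[k,2])-g[2])/d[2])
save(c,"w2.png")
E
```

```text
[ 0.57615853 -0.29819826  0.29177742] [-2.82690206 -0.14729083  1.79531654]
[-0.013, 0.031, 0.042, -0.0, -0.0, -0.008] rows>= 0.1 -> [ 0.578 -0.298  0.287]
[0.0, 0.0, 0.5, 0.0, 0.0, 0.0] rows>= 0.8 -> [ 0.561 -0.295  0.24 ]
[0.0, 0.0, 0.5, 0.0, 0.0, 0.0] rows>= 0.8 -> [ 0.545 -0.292  0.193]
px [322. 323. 322.] [199. 213. 187.]
546 320.53663003663 199.6080586080586
0.16 54 [ 0.53233726 -0.28473277  0.17160585] pred [ 0.53727752 -0.29027204  0.17160585]
0.18 77 [ 0.54054096 -0.28623777  0.19021897] pred [ 0.54384452 -0.29157753  0.19021897]
0.19999999999999998 82 [ 0.54749216 -0.28746293  0.21074533] pred [ 0.55108656 -0.29301721  0.21074533]
0.21999999999999997 108 [ 0.55428736 -0.28915296  0.23084107] pred [ 0.55817666 -0.29442668  0.23084107]
0.23999999999999996 225 [ 0.56097155 -0.29342506  0.24850868] pred [ 0.56441008 -0.29566586  0.24850868]
```

View pics/w2.png

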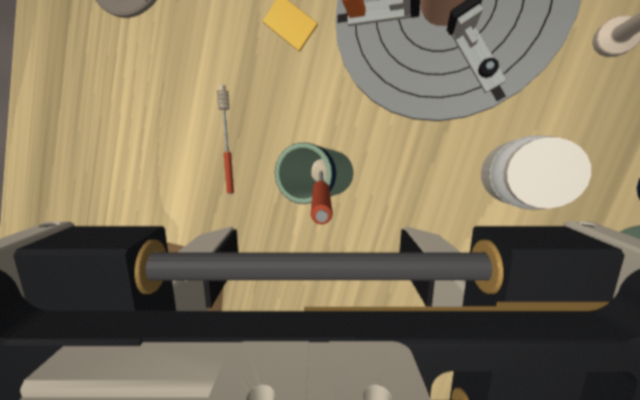

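The wrist view shows the handle end at (321,214) and the bristles in the crock at (320,170), matching the prediction of (323,213). I descend along the axis and grip.

Call:
move_arm:
  motion:
    - [0, 0.03, 0.54, 0, 0, -0.008]
    - [0, 0.03, 0.54, 0, 0, -0.008]

```text
time: 3.32
tool_pos: [0.5554, -0.2913, 0.235]
tool_rot: [-2.817, -0.168, 1.816]
contact_force: [1.0, -0.1, 0.3]
opening: 0.0916
grip_force: 0.0
```

Call:
move_arm:
  motion:
    - [0, 0, 0.5, 0, 0, 0]
    - [0, 0, 0.5, 0, 0, 0]
    - [0, 0, 0.5, 0, 0, 0]

```text
time: 3.7
tool_pos: [0.5469, -0.2934, 0.1964]
tool_rot: [-2.836, -0.149, 1.818]
contact_force: [0.3, -0.2, -0.3]
opening: 0.0918
grip_force: 0.0
```

Call:
move_arm:
  motion:
    - [0, 0, 0, 0, 0, 0]
    - [0, 0, 0, 0, 0, 0]
    - [0, 0, 0, 0, 0, 0]
    - [0, 0, 0, 0, 0, 0]
    - [0, 0, 0, 0, 0, 0]
    - [0, 0, 0, 0, 0, 0]
  fingers: -1
  newtons: 30

```text
time: 4.45
tool_pos: [0.5439, -0.2919, 0.1914]
tool_rot: [-2.829, -0.156, 1.817]
contact_force: [0.3, -0.9, -0.1]
opening: 0.0368
grip_force: 0.0
```

```bash
python3 - <<'E'
from h import *
p,R0=now(); print(p,R0.as_euler("xyz"))
d=np.array([.332,-.066,.941]); d/=np.linalg.norm(d); V=down(1.815)
up=p+d*.19; print(up)
L=[.594,-.0275,.46]
plan((up,R0),(L,V))
E
```

```text
[ 0.54389571 -0.29186097  0.19139811] [-2.82872592 -0.1562779   1.8172064 ]
[ 0.60697378 -0.30440059  0.37018266]
[0.003, -0.002, -0.95, 0.0, 0.0, 0.0] rows>= 1.5 -> [ 0.575 -0.298  0.281]
[0.003, -0.002, -0.95, 0.0, 0.0, 0.0] rows>= 1.5 -> [ 0.607 -0.304  0.37 ]
[0.941, 0.127, -0.204, -0.033, -0.016, 0.003] rows>= 1.6 -> [ 0.603 -0.212  0.4  ]
[0.931, 0.141, -0.238, -0.033, -0.016, 0.003] rows>= 1.6 -> [ 0.598 -0.12   0.43 ]
[0.919, 0.16, -0.27, -0.033, -0.016, 0.003] rows>= 1.6 -> [ 0.594 -0.027  0.46 ]
```

Call:
move_arm:
  motion:
    - [0, 0, 0, 0, 0, 0]
    - [0, 0, 0, 0, 0, 0]
    - [0, 0, 0, 0, 0, 0]
    - [0, 0, 0, 0, 0, 0]

```text
time: 4.95
tool_pos: [0.5438, -0.2919, 0.1915]
tool_rot: [-2.829, -0.156, 1.817]
contact_force: [-0.4, 0.2, 1.2]
opening: 0.0175
grip_force: 30.0
```

```bash
python3 - <<'E'
from h import *
p,R0=now(); o=robot.observe(); print(p,R0.as_euler("xyz"),o["opening"],o["grip_force"],o["contact_force"])
d=-R0.as_matrix()[:,2]; V=down(1.815); print(d)
a=p+d*.095; b=a+[0,0,.095]; tip=b-d*.193; print(tip); c=tip+[0.01,.04,.193]; 
plan((a,R0),(b,R0),(c,V),([.594,-.0275,.42],V))
E
```

```text
[ 0.54382551 -0.29192164  0.19146064] [-2.82861482 -0.15617445  1.81715491] 0.017475872824966317 29.998603463172913 [-0.37198587  0.18192141  1.18996662]
[ 0.33468647 -0.06842908  0.9398417 ]
[ 0.51102623 -0.28521559  0.19435616]
[-0.0, -0.0, -0.95, 0.0, 0.0, 0.0] rows>= 1.5 -> [ 0.576 -0.298  0.281]
[0.148, -0.289, -0.893, 0.0, 0.0, 0.0] rows>= 1.5 -> [ 0.576 -0.298  0.376]
[0.659, -0.385, 0.11, -0.099, -0.049, 0.008] rows>= 1.9 -> [ 0.521 -0.245  0.387]
[0.968, 0.617, -0.163, 0.0, 0.0, 0.0] rows>= 1.9 -> [ 0.558 -0.136  0.404]
[0.968, 0.617, -0.163, 0.0, 0.0, 0.0] rows>= 1.9 -> [ 0.594 -0.027  0.42 ]
```

Call:
move_arm:
  motion:
    - [0, 0, -0.2, 0, 0, 0]
    - [0, 0, -0.5, 0, 0, 0]
    - [0, 0, -0.8, 0, 0, 0]
    - [0, 0, -0.95, 0, 0, 0]
    - [0, 0, -0.95, 0, 0, 0]

```text
time: 5.58
tool_pos: [0.576, -0.2986, 0.2813]
tool_rot: [-2.83, -0.155, 1.817]
contact_force: [-1.6, 0.3, 0.4]
opening: 0.0178
grip_force: 30.0
```

Call:
move_arm:
  motion:
    - [0.07, -0.14, -0.45, 0, 0, 0]
    - [0.15, -0.29, -0.9, 0, 0, 0]
    - [0.15, -0.29, -0.9, 0, 0, 0]
    - [0.15, -0.29, -0.9, 0, 0, 0]

```text
time: 6.08
tool_pos: [0.572, -0.2967, 0.3725]
tool_rot: [-2.832, -0.153, 1.818]
contact_force: [0.2, 0.3, -1.6]
opening: 0.0175
grip_force: 30.0
```

Call:
move_arm:
  motion:
    - [0.33, -0.19, 0.05, -0.05, -0.025, 0]
    - [0.66, -0.385, 0.11, -0.1, -0.05, 0.008]
    - [0.66, -0.385, 0.11, -0.1, -0.05, 0.008]
    - [0.66, -0.385, 0.11, -0.1, -0.05, 0.008]

```text
time: 6.58
tool_pos: [0.5156, -0.2419, 0.3862]
tool_rot: [3.131, 0.008, 1.816]
contact_force: [-0.1, -0.1, -1.0]
opening: 0.0179
grip_force: 30.0
```

```bash
python3 - <<'E'
from h import *
o=robot.observe(); p,R0=now(); print(p,R0.as_euler("xyz"),o["opening"],o["contact_force"],o["torque"])
plan(([.594,-.0275,.42],down(1.815)))
for n in ("side","scene"):
    c=cam(n); P=pts(c); z=P[...,2]; near=np.linalg.norm(P[...,:2]-p[:2],axis=-1)<.05
    m=near&(z>.15)&(z<.34)&(c["range_z"]>0); Q=P[m]
    for lo in np.arange(.19,.34,.02):
        k=(Q[:,2]>lo)&(Q[:,2]<lo+.02)
        if k.sum()>3: print(n,round(lo,2),k.sum(),np.median(Q[k],0).round(4))
    print("lowest",np.sort(Q[:,2])[:5])
    save(c,n+"_h.png")
    q=np.linalg.inv(c["E"])@np.r_[p-[0,0,.05],1]; print((c["cx"]-c["f"]*q[0]/q[2]),(c["cy"]+c["f"]*q[1]/q[2]))
E
```

```text
[ 0.51562631 -0.24185372  0.38619496] [3.13133208 0.00837197 1.8159691 ] 0.017904551122328676 [-0.13721475 -0.08375152 -0.99083915] [-0.11435048  0.03025427 -0.00186716]
[0.943, 0.642, -0.17, 0.002, 0.001, 0.0] rows>= 1.8 -> [ 0.555 -0.135  0.403]
[0.944, 0.641, -0.17, 0.002, 0.001, 0.0] rows>= 1.8 -> [ 0.594 -0.027  0.42 ]
side 0.19 36 [ 0.5159 -0.2521  0.2078]
side 0.21 131 [ 0.5127 -0.2539  0.2205]
side 0.23 266 [ 0.5153 -0.2499  0.2465]
side 0.25 38 [ 0.5165 -0.2453  0.2582]
side 0.27 35 [ 0.5172 -0.245   0.2794]
side 0.29 38 [ 0.5168 -0.2456  0.2992]
side 0.31 43 [ 0.5161 -0.2452  0.3194]
side 0.33 19 [ 0.5165 -0.2451  0.3343]
lowest [0.19398743 0.19519948 0.19523321 0.19572332 0.19689751]
352.4763554667994 201.27041133905146
scene 0.19 27 [ 0.5235 -0.2367  0.2065]
scene 0.21 69 [ 0.5262 -0.2346  0.2198]
scene 0.23 112 [ 0.5233 -0.2368  0.2442]
scene 0.25 16 [ 0.5171 -0.2388  0.2582]
scene 0.27 19 [ 0.5174 -0.2393  0.2792]
scene 0.29 20 [ 0.5173 -0.2396  0.3014]
scene 0.31 18 [ 0.5175 -0.2396  0.3209]
scene 0.33 9 [ 0.5185 -0.2408  0.3359]
lowest [0.19184649 0.19394363 0.19408454 0.19554991 0.19686325]
207.47822712682242 127.29949618451114
```

Call:
move_arm:
  motion:
    - [0.47, 0.32, -0.085, 0, 0, 0]
    - [0.94, 0.64, -0.17, 0.002, 0.001, 0]
    - [0.94, 0.64, -0.17, 0.002, 0.001, 0]

```text
time: 7.05
tool_pos: [0.5582, -0.1332, 0.4023]
tool_rot: [3.141, 0.002, 1.822]
contact_force: [-0.1, -0.9, -1.8]
opening: 0.0172
grip_force: 30.0
```

Call:
move_arm:
  motion:
    - [0.47, 0.32, -0.085, 0, 0, 0]
    - [0.94, 0.64, -0.17, 0, 0, 0]
    - [0.94, 0.64, -0.17, 0, 0, 0]
    - [0.94, 0.64, -0.17, 0, 0, 0]
    - [0.94, 0.64, -0.17, 0, 0, 0]

```text
time: 7.68
tool_pos: [0.5949, -0.031, 0.418]
tool_rot: [-3.139, 0.001, 1.815]
contact_force: [-0.9, 0.2, -1.8]
opening: 0.0174
grip_force: 30.0
```

```bash
cat >> h.py <<'E'
def feel(n=8):
    F=[]
    for _ in range(n):
        robot.read_camera("wrist"); F.append(robot.observe()["contact_force"])
    o=robot.observe(); F=np.array(F); print("F",F.mean(0).round(2),"sd",F.std(0).round(2),"p",o["tool_pos"].round(4),"rot",o["tool_rot"].round(4),"open",round(o["opening"],4),"t",round(o["time"],2))
    return F.mean(0)
E
python3 - <<'E'
from h import *
feel(6); p,R0=now()
plan(([.594,-.0275,.25],down(1.815)))
def circ(xy):
    A=np.c_[2*xy,np.ones(len(xy))]; s=np.linalg.lstsq(A,(xy**2).sum(1),rcond=None)[0]; return s[:2],np.sqrt(s[2]+s[:2]@s[:2])
for n in ("side","scene"):
    c=cam(n); P=pts(c); z=P[...,2]; near=np.linalg.norm(P[...,:2]-p[:2],axis=-1)<.05
    m=near&(c["range_z"]>0); Q=P[m]
    k=(Q[:,2]>.265)&(Q[:,2]<.36); print(n,k.sum(),"stem",np.median(Q[k],0).round(4),"low",Q[(Q[:,2]>.19)][:,2].min())
    k=(Q[:,2]>.1)&(Q[:,2]<.165);  print(" vase",circ(Q[k][:,:2]))
E
```

```text
F [ 0.15  0.08 -1.03] sd [0.23 0.4  0.25] p [ 0.5947 -0.0299  0.4184] rot [-3.1397e+00  1.3000e-03  1.8162e+00] open 0.0172 t 7.97
[0.014, 0.001, 0.842, -0.0, 0.0, 0.0] rows>= 1.3 -> [ 0.594 -0.029  0.334]
[0.013, 0.0, 0.842, -0.0, 0.0, 0.0] rows>= 1.3 -> [ 0.594 -0.028  0.25 ]
side 276 stem [ 0.5945 -0.0336  0.2807] low 0.22692844086785258
 vase (array([ 0.59284358, -0.02908238]), np.float64(0.02845742669597389))
scene 194 stem [ 0.5987 -0.0303  0.2794] low 0.22417388873523103
 vase (array([ 0.59572955, -0.02653943]), np.float64(0.028525613928115097))
```

Call:
move_arm:
  motion:
    - [0, 0, 0.4, 0, 0, 0]
    - [0.02, 0, 0.84, 0, 0, 0]
    - [0.02, 0, 0.84, 0, 0, 0]

```text
time: 8.45
tool_pos: [0.5924, -0.0272, 0.331]
tool_rot: [-3.132, -0.002, 1.817]
contact_force: [-0.1, -0.3, -0.9]
opening: 0.0168
grip_force: 30.0
```

Call:
move_arm:
  motion:
    - [0, 0, 0.4, 0, 0, 0]
    - [0.01, 0, 0.8, 0, 0, 0]
    - [0.01, 0, 0.8, 0, 0, 0]
    - [0.01, 0, 0.8, 0, 0, 0]

```text
time: 8.95
tool_pos: [0.5955, -0.027, 0.2575]
tool_rot: [3.139, 0.003, 1.817]
contact_force: [0.4, 0.4, -2.0]
opening: 0.0177
grip_force: 30.0
```

```bash
python3 - <<'E'
from h import *
feel(8); plan(([.5943,-.0278,.244],down(1.815)))
E
```

```text
F [-0.41  0.23 -1.26] sd [0.67 0.41 0.54] p [ 0.594  -0.0267  0.2548] rot [-3.1402e+00  1.5000e-03  1.8170e+00] open 0.0172 t 9.35
[-0.011, 0.001, 0.108, -0.0, 0.0, 0.001] rows>= 0.2 -> [ 0.594 -0.028  0.244]
```

Call:
move_arm:
  motion:
    - [-0.005, 0, 0.06, 0, 0, 0]
    - [-0.01, 0, 0.13, 0, 0, 0]
    - [-0.01, 0, 0.13, 0, 0, 0]
    - [-0.01, 0, 0.13, 0, 0, 0]

```text
time: 9.85
tool_pos: [0.5941, -0.0277, 0.2413]
tool_rot: [-3.139, 0.001, 1.817]
contact_force: [-0.3, -0.1, -0.9]
opening: 0.0173
grip_force: 30.0
```

Call:
move_arm:
  motion:
    - [0, 0, 0.02, 0, 0, 0]
    - [0, 0, 0.02, 0, 0, 0]
    - [0, 0, 0.02, 0, 0, 0]

```text
time: 10.22
tool_pos: [0.5941, -0.0277, 0.2394]
tool_rot: [-3.14, 0.001, 1.817]
contact_force: [-0.5, 0.1, -1.9]
opening: 0.0174
grip_force: 30.0
```

```bash
python3 - <<'E'
from h import *
feel(5)
E
```

```text
F [-0.05  0.08 -1.51] sd [0.47 0.51 0.36] p [ 0.5941 -0.0277  0.2394] rot [-3.1397e+00  1.3000e-03  1.8170e+00] open 0.0175 t 10.47
```

Call:
move_arm:
  motion:
    - [0, 0, 0.02, 0, 0, 0]
    - [0, 0, 0.02, 0, 0, 0]
    - [0, 0, 0.02, 0, 0, 0]

```text
time: 10.85
tool_pos: [0.5941, -0.0277, 0.2373]
tool_rot: [-3.14, 0.001, 1.817]
contact_force: [0.4, 0.4, -1.1]
opening: 0.0173
grip_force: 30.0
```

```bash
python3 - <<'E'
from h import *
feel(5)
E
```

```text
F [ 0.31 -0.37 -1.21] sd [0.22 0.5  0.18] p [ 0.5941 -0.0277  0.2374] rot [-3.1396e+00  1.3000e-03  1.8171e+00] open 0.0174 t 11.1
```

Call:
move_arm:
  motion:
    - [0, 0, 0.02, 0, 0, 0]
    - [0, 0, 0.02, 0, 0, 0]
    - [0, 0, 0.02, 0, 0, 0]

```text
time: 11.48
tool_pos: [0.5941, -0.0277, 0.2353]
tool_rot: [-3.139, 0.001, 1.817]
contact_force: [-0.1, -0.4, -0.9]
opening: 0.0177
grip_force: 30.0
```

```bash
python3 - <<'E'
from h import *
feel(5)
E
```

```text
F [-0.21 -0.04 -1.22] sd [0.38 0.56 0.51] p [ 0.5941 -0.0277  0.2353] rot [-3.1396e+00  1.3000e-03  1.8171e+00] open 0.0175 t 11.72
```

Call:
move_arm:
  motion:
    - [0, 0, 0.02, 0, 0, 0]
    - [0, 0, 0.02, 0, 0, 0]
    - [0, 0, 0.02, 0, 0, 0]

```text
time: 12.1
tool_pos: [0.5941, -0.0277, 0.2333]
tool_rot: [-3.14, 0.001, 1.817]
contact_force: [-0.6, 0.2, -1.3]
opening: 0.0177
grip_force: 30.0
```

```bash
python3 - <<'E'
from h import *
feel(5)
E
```

```text
F [ 0.2   0.13 -1.57] sd [0.54 0.3  0.35] p [ 0.5941 -0.0277  0.2333] rot [-3.1396e+00  1.2000e-03  1.8170e+00] open 0.0177 t 12.35
```

Call:
move_arm:
  motion:
    - [0, 0, 0.02, 0, 0, 0]
    - [0, 0, 0.02, 0, 0, 0]
    - [0, 0, 0.02, 0, 0, 0]

```text
time: 12.72
tool_pos: [0.5941, -0.0277, 0.2313]
tool_rot: [-3.14, 0.001, 1.817]
contact_force: [-0.1, -1.3, -1.3]
opening: 0.0174
grip_force: 30.0
```

```bash
python3 - <<'E'
from h import *
feel(5)
E
```

```text
F [-0.29  0.07 -1.25] sd [0.41 0.22 0.34] p [ 0.5941 -0.0277  0.2314] rot [-3.1396e+00  1.3000e-03  1.8171e+00] open 0.0173 t 12.97
```

Call:
move_arm:
  motion:
    - [0, 0, 0.02, 0, 0, 0]
    - [0, 0, 0.02, 0, 0, 0]
    - [0, 0, 0.02, 0, 0, 0]

```text
time: 13.35
tool_pos: [0.5941, -0.0277, 0.2293]
tool_rot: [-3.139, 0.001, 1.817]
contact_force: [1.1, -0.1, -1.4]
opening: 0.0177
grip_force: 30.0
```

```bash
python3 - <<'E'
from h import *
feel(5)
E
```

```text
F [ 0.04 -0.38 -1.28] sd [0.5  0.53 0.62] p [ 0.5941 -0.0277  0.2294] rot [-3.1396e+00  1.3000e-03  1.8171e+00] open 0.0176 t 13.6
```

Call:
move_arm:
  motion:
    - [0, 0, 0.02, 0, 0, 0]
    - [0, 0, 0.02, 0, 0, 0]
    - [0, 0, 0.02, 0, 0, 0]

```text
time: 13.98
tool_pos: [0.5942, -0.0277, 0.2275]
tool_rot: [-3.14, 0.001, 1.817]
contact_force: [-0.2, 0.0, 0.5]
opening: 0.0172
grip_force: 30.0
```

```bash
python3 - <<'E'
from h import *
feel(6)
E
```

```text
F [-0.3  -0.34  0.93] sd [0.41 0.66 0.47] p [ 0.5941 -0.0277  0.2274] rot [-3.1397e+00  1.3000e-03  1.8170e+00] open 0.0178 t 14.28
```

Call:
move_arm:
  motion:
    - [0, 0, 0.015, 0, 0, 0]
    - [0, 0, 0.015, 0, 0, 0]
    - [0, 0, 0.015, 0, 0, 0]

```text
time: 14.65
tool_pos: [0.5941, -0.0277, 0.226]
tool_rot: [-3.14, 0.001, 1.817]
contact_force: [0.6, -0.4, 1.5]
opening: 0.0174
grip_force: 30.0
```

```bash
python3 - <<'E'
from h import *
feel(6)
E
```

```text
F [ 0.27 -0.1   1.86] sd [0.35 0.43 0.33] p [ 0.5941 -0.0277  0.2259] rot [-3.1397e+00  1.2000e-03  1.8171e+00] open 0.0172 t 14.95
```

Floor felt: contact began at TCP z≈0.229, and I pressed to 3.2 N, inside the tuft's travel. Now I back off to just touching and move to the jaw-side wall.

Call:
move_arm:
  motion:
    - [0, 0, -0.035, 0, 0, 0]
    - [0, 0, -0.035, 0, 0, 0]
    - [0, -0.05, -0.035, 0, 0, 0]
    - [0, -0.09, -0.035, 0, 0, 0]
    - [0, -0.13, -0.035, 0, 0, 0]
    - [0, -0.16, -0.035, 0, 0, 0]
    - [0, -0.18, -0.035, 0, 0, 0]
    - [0, -0.18, -0.035, 0, 0, 0]

```text
time: 15.95
tool_pos: [0.5767, -0.0321, 0.2296]
tool_rot: [-3.14, 0.001, 1.817]
contact_force: [0.7, -0.1, -0.1]
opening: 0.0175
grip_force: 30.0
```

```bash
python3 - <<'E'
from h import *
F=feel(8); print("along grip x",F@[.97,.243,0])
E
```

```text
F [ 0.8   0.15 -0.99] sd [0.44 0.25 0.34] p [ 0.5767 -0.032   0.2293] rot [-3.1396e+00  1.2000e-03  1.8171e+00] open 0.0174 t 16.35
along grip x 0.814945693922456
```

A press of 0.8 N, as intended. I sweep up and back on the jaw side.

Call:
move_arm:
  motion:
    - [0, 0, -0.08, 0, 0, 0]
    - [0, 0, -0.16, 0, 0, 0]
    - [0, 0, -0.25, 0, 0, 0]
    - [0, 0, -0.34, 0, 0, 0]
    - [0, 0, -0.43, 0, 0, 0]
    - [0, 0, -0.52, 0, 0, 0]
    - [0, 0, -0.61, 0, 0, 0]
    - [0, 0, -0.7, 0, 0, 0]
    - [0, 0, -0.78, 0, 0, 0]
    - [0, 0, -0.85, 0, 0, 0]
    - [0, 0, -0.89, 0, 0, 0]
    - [0, 0, -0.89, 0, 0, 0]

```text
time: 17.85
tool_pos: [0.5769, -0.032, 0.3186]
tool_rot: [-3.14, 0.001, 1.817]
contact_force: [-0.6, 0.1, -1.7]
opening: 0.0176
grip_force: 30.0
```

```bash
python3 - <<'E'
from h import *
F=feel(5); print("along grip x",F@[.97,.243,0])
E
```

```text
F [ 0.7   0.39 -1.16] sd [0.49 0.35 0.39] p [ 0.5767 -0.0319  0.3181] rot [-3.1392e+00  1.0000e-03  1.8171e+00] open 0.0172 t 18.1
along grip x 0.7795139922573514
```

Call:
move_arm:
  motion:
    - [0, 0, 0.08, 0, 0, 0]
    - [0, 0, 0.16, 0, 0, 0]
    - [0, 0, 0.25, 0, 0, 0]
    - [0, 0, 0.34, 0, 0, 0]
    - [0, 0, 0.43, 0, 0, 0]
    - [0, 0, 0.52, 0, 0, 0]
    - [0, 0, 0.61, 0, 0, 0]
    - [0, 0, 0.7, 0, 0, 0]
    - [0, 0, 0.78, 0, 0, 0]
    - [0, 0, 0.85, 0, 0, 0]
    - [0, 0, 0.89, 0, 0, 0]
    - [0, 0, 0.89, 0, 0, 0]

```text
time: 19.6
tool_pos: [0.5765, -0.0321, 0.2291]
tool_rot: [-3.139, 0.001, 1.817]
contact_force: [1.7, 0.3, -1.9]
opening: 0.0177
grip_force: 30.0
```

```bash
python3 - <<'E'
from h import *
F=feel(5); print("along grip x",F@[.97,.243,0])
E
```

```text
F [ 1.09  0.18 -1.6 ] sd [0.4  0.4  0.35] p [ 0.5766 -0.0321  0.2295] rot [-3.1397e+00  1.3000e-03  1.8171e+00] open 0.0173 t 19.85
along grip x 1.1033611470640727
```

Jaw side is done. Now the opposite side.

Call:
move_arm:
  motion:
    - [0, 0.1, 0, 0, 0, 0]
    - [0, 0.18, 0, 0, 0, 0]
    - [0, 0.25, 0, 0, 0, 0]
    - [0, 0.3, 0, 0, 0, 0]
    - [0, 0.33, 0, 0, 0, 0]
    - [0, 0.36, 0, 0, 0, 0]
    - [0, 0.36, 0, 0, 0, 0]
    - [0, 0.36, 0, 0, 0, 0]

```text
time: 20.85
tool_pos: [0.6113, -0.0234, 0.2292]
tool_rot: [-3.139, 0.001, 1.817]
contact_force: [-1.4, -0.7, -1.1]
opening: 0.0172
grip_force: 30.0
```

```bash
python3 - <<'E'
from h import *
F=feel(8); print("along grip x",F@[.97,.243,0])
E
```

```text
F [-1.31 -0.17 -0.84] sd [0.54 0.35 0.61] p [ 0.6115 -0.0233  0.2293] rot [-3.1395e+00  1.2000e-03  1.8171e+00] open 0.0175 t 21.25
along grip x -1.309203465112138
```

Call:
move_arm:
  motion:
    - [0, -0.015, -0.08, 0, 0, 0]
    - [0, -0.015, -0.16, 0, 0, 0]
    - [0, -0.015, -0.25, 0, 0, 0]
    - [0, -0.015, -0.34, 0, 0, 0]
    - [0, -0.015, -0.43, 0, 0, 0]
    - [0, -0.015, -0.52, 0, 0, 0]
    - [0, -0.015, -0.61, 0, 0, 0]
    - [0, -0.015, -0.7, 0, 0, 0]
    - [0, -0.015, -0.78, 0, 0, 0]
    - [0, -0.015, -0.85, 0, 0, 0]
    - [0, -0.015, -0.89, 0, 0, 0]
    - [0, -0.015, -0.89, 0, 0, 0]

```text
time: 22.75
tool_pos: [0.6104, -0.0236, 0.3186]
tool_rot: [-3.14, 0.001, 1.817]
contact_force: [-0.8, 0.7, -1.3]
opening: 0.0174
grip_force: 30.0
```

```bash
python3 - <<'E'
from h import *
F=feel(5); print("along grip x",F@[.97,.243,0])
E
```

```text
F [-0.86 -0.61 -1.13] sd [0.37 0.48 0.09] p [ 0.6102 -0.0236  0.3181] rot [-3.1392e+00  1.1000e-03  1.8170e+00] open 0.0174 t 23.0
along grip x -0.9777768580889222
```

Call:
move_arm:
  motion:
    - [0, 0, 0.08, 0, 0, 0]
    - [0, 0, 0.16, 0, 0, 0]
    - [0, 0, 0.25, 0, 0, 0]
    - [0, 0, 0.34, 0, 0, 0]
    - [0, 0, 0.43, 0, 0, 0]
    - [0, 0, 0.52, 0, 0, 0]
    - [0, 0, 0.61, 0, 0, 0]
    - [0, 0, 0.7, 0, 0, 0]
    - [0, 0, 0.78, 0, 0, 0]
    - [0, 0, 0.85, 0, 0, 0]
    - [0, 0, 0.89, 0, 0, 0]
    - [0, 0, 0.89, 0, 0, 0]

```text
time: 24.5
tool_pos: [0.61, -0.0237, 0.229]
tool_rot: [-3.139, 0.001, 1.817]
contact_force: [-0.6, -0.4, -1.5]
opening: 0.0175
grip_force: 30.0
```

```bash
python3 - <<'E'
from h import *
F=feel(5); print("along grip x",F@[.97,.243,0])
p,R=now(); V=down(1.817); a=np.array([.5941,-.0277,.2293])
plan((a,V),(a+[0,0,.185],V),([.501,-.284,.414],V))
for n in("side","scene"):
    c=cam(n); P=pts(c); m=(np.linalg.norm(P[...,:2]-[.501,-.284],axis=-1)<.045)&(c["range_z"]>0); 
    z=P[...,2]; Q=P[m&(z>.03)&(z<.142)][:,:2]; A=np.c_[2*Q,np.ones(len(Q))]; s=np.linalg.lstsq(A,(Q**2).sum(1),rcond=None)[0]; print(n,s[:2],np.sqrt(s[2]+s[:2]@s[:2]))
E
```

```text
F [-1.27  0.28 -2.85] sd [0.62 0.32 0.53] p [ 0.6101 -0.0237  0.2294] rot [-3.1398e+00  1.3000e-03  1.8171e+00] open 0.0175 t 24.75
along grip x -1.1611243807107023
[-0.0, -0.165, 0.002, -0.001, 0.0, 0.0] rows>= 0.3 -> [ 0.594 -0.028  0.229]
[0.0, 0.0, -0.925, 0.0, 0.0, 0.0] rows>= 1.5 -> [ 0.594 -0.028  0.322]
[0.0, 0.0, -0.925, -0.0, 0.0, 0.0] rows>= 1.5 -> [ 0.594 -0.028  0.414]
[-0.753, -0.509, 0.001, 0.0, 0.0, 0.0] rows>= 1.5 -> [ 0.563 -0.113  0.414]
[-0.753, -0.509, 0.001, 0.0, 0.0, 0.0] rows>= 1.5 -> [ 0.532 -0.199  0.414]
[-0.753, -0.509, 0.001, -0.0, 0.0, 0.0] rows>= 1.5 -> [ 0.501 -0.284  0.414]
side [ 0.49949549 -0.28561824] 0.033039676625704784
scene [ 0.50360164 -0.28205205] 0.03309590037856237
```

Both sides are swept. The crock is unmoved, so I return the brush by the reverse of its extraction path.

Call:
move_arm:
  motion:
    - [0, -0.08, 0, 0, 0, 0]
    - [0, -0.165, 0, 0, 0, 0]
    - [0, -0.165, -0.1, 0, 0, 0]
    - [0, -0.165, -0.5, 0, 0, 0]
    - [0, -0.165, -0.92, 0, 0, 0]
    - [0, -0.165, -0.92, 0, 0, 0]

```text
time: 25.6
tool_pos: [0.5958, -0.0277, 0.3261]
tool_rot: [3.135, 0.005, 1.817]
contact_force: [-0.5, 0.8, -2.3]
opening: 0.0175
grip_force: 30.0
```

Call:
move_arm:
  motion:
    - [0, 0, -0.46, 0, 0, 0]
    - [0, 0, -0.92, 0, 0, 0]
    - [0, 0, -0.92, 0, 0, 0]
    - [0, 0, -0.92, 0, 0, 0]

```text
time: 26.1
tool_pos: [0.5942, -0.0274, 0.4117]
tool_rot: [-3.137, 0.0, 1.817]
contact_force: [-0.4, -0.9, -1.8]
opening: 0.0177
grip_force: 30.0
```

Call:
move_arm:
  motion:
    - [-0.38, -0.25, 0, 0, 0, 0]
    - [-0.75, -0.51, 0, 0, 0, 0]
    - [-0.75, -0.51, 0, 0, 0, 0]

```text
time: 26.48
tool_pos: [0.5619, -0.115, 0.4115]
tool_rot: [-3.136, -0.0, 1.813]
contact_force: [1.0, 0.4, -1.6]
opening: 0.0172
grip_force: 30.0
```

Call:
move_arm:
  motion:
    - [-0.38, -0.25, 0, 0, 0, 0]
    - [-0.75, -0.51, 0, 0, 0, 0]
    - [-0.75, -0.51, 0, 0, 0, 0]
    - [-0.75, -0.51, 0, 0, 0, 0]

```text
time: 26.98
tool_pos: [0.5322, -0.1969, 0.4127]
tool_rot: [-3.138, -0.001, 1.817]
contact_force: [0.1, 0.7, -1.5]
opening: 0.0176
grip_force: 30.0
```

```bash
python3 - <<'E'
from h import *
p,R0=now(); o=robot.observe(); print(o["time"],p,R0.as_euler("xyz"),o["opening"])
R=Ro.from_euler("xyz",[-2.8286,-.1562,1.8172]); d=-R.as_matrix()[:,2]; T=np.array([.5438,-.2919,.1915]); a=T+d*.095; b=a+[0,0,.1]
plan((b,R),(a,R),(T+d*.0015,R))
E
```

```text
26.975 [ 0.53217731 -0.19688344  0.41266402] [-3.13849460e+00 -6.71826169e-04  1.81738716e+00] 0.017559494458619943
[-0.545, 0.087, 0.159, 0.049, 0.025, -0.004] rows>= 0.9 -> [ 0.554 -0.248  0.397]
[-0.557, 0.101, 0.102, 0.049, 0.025, -0.004] rows>= 0.9 -> [ 0.576 -0.298  0.381]
[-0.156, 0.304, 0.94, 0.0, 0.0, 0.0] rows>= 1.6 -> [ 0.576 -0.298  0.281]
[0.0, -0.0, 0.935, 0.0, 0.0, 0.0] rows>= 1.5 -> [ 0.544 -0.292  0.193]
```

Call:
move_arm:
  motion:
    - [-0.54, 0.087, 0.16, 0.05, 0.025, -0.004]
    - [-0.54, 0.087, 0.16, 0.05, 0.025, -0.004]

```text
time: 27.22
tool_pos: [0.5561, -0.2488, 0.3893]
tool_rot: [-2.972, -0.088, 1.823]
contact_force: [0.2, 0.7, -2.1]
opening: 0.0173
grip_force: 30.0
```

Call:
move_arm:
  motion:
    - [-0.56, 0.1, 0.1, 0.049, 0.025, -0.004]
    - [-0.56, 0.1, 0.1, 0.049, 0.025, -0.004]
    - [-0.56, 0.1, 0.1, 0.049, 0.025, -0.004]
    - [-0.56, 0.1, 0.1, 0.049, 0.025, -0.004]

```text
time: 27.72
tool_pos: [0.5697, -0.2949, 0.3785]
tool_rot: [-2.835, -0.151, 1.82]
contact_force: [-0.5, -0.0, -0.0]
opening: 0.0174
grip_force: 30.0
```

```bash
python3 - <<'E'
from h import *
p,R0=now(); print(p,R0.as_euler("xyz"))
R=Ro.from_euler("xyz",[-2.8286,-.1562,1.8172]); d=-R.as_matrix()[:,2]; T=np.array([.5438,-.2919,.1915]); a=T+d*.095
print("tip",p+R0.as_matrix()[:,2]*.193,"at a",a-d*.193)
plan((a,R),(T+d*.0015,R))
E
```

```text
[ 0.56969661 -0.29494714  0.3785492 ] [-2.83475707 -0.1509904   1.82038252]
tip [ 0.50637275 -0.28252888  0.19665672] at a [ 0.51099853 -0.28519355  0.09939633]
[-0.195, 0.336, 0.9, 0.002, 0.002, 0.0] rows>= 1.6 -> [ 0.576 -0.298  0.281]
[0.0, -0.0, 0.935, 0.0, 0.0, 0.0] rows>= 1.5 -> [ 0.544 -0.292  0.193]
```

Call:
move_arm:
  motion:
    - [-0.04, 0.08, 0.25, 0, 0, 0]
    - [-0.09, 0.16, 0.5, 0, 0, 0]
    - [-0.13, 0.24, 0.75, 0, 0, 0]
    - [-0.17, 0.31, 0.93, 0, 0, 0]
    - [-0.17, 0.31, 0.93, 0, 0, 0]
    - [-0.17, 0.31, 0.93, 0, 0, 0]

```text
time: 28.48
tool_pos: [0.5711, -0.2972, 0.2824]
tool_rot: [-2.837, -0.148, 1.82]
contact_force: [-1.9, 0.7, 0.1]
opening: 0.0174
grip_force: 30.0
```

```bash
python3 - <<'E'
from h import *
feel(2);p,R0=now(); print(p,R0.as_euler("xyz"))
R=Ro.from_euler("xyz",[-2.8286,-.1562,1.8172]); d=-R.as_matrix()[:,2]; T=np.array([.5438,-.2919,.1915])
plan((T+d*.0015,R))
E
```

```text
F [-0.68  0.52  0.85] sd [0.12 0.47 0.16] p [ 0.5709 -0.2975  0.2809] rot [-2.8355 -0.1498  1.819 ] open 0.0173 t 28.57
[ 0.5708742  -0.297514    0.28088043] [-2.83553358 -0.14981978  1.81902035]
[-0.014, 0.035, 0.92, 0.002, 0.002, -0.0] rows>= 1.5 -> [ 0.544 -0.292  0.193]
```

Call:
move_arm:
  motion:
    - [0, 0.02, 0.2, 0.002, 0.002, 0]
    - [0, 0.035, 0.4, 0.002, 0.002, 0]
    - [-0.01, 0.035, 0.6, 0.002, 0.002, 0]
    - [-0.01, 0.035, 0.75, 0.002, 0.002, 0]
    - [-0.01, 0.035, 0.85, 0.002, 0.002, 0]
    - [-0.01, 0.035, 0.91, 0.002, 0.002, 0]
    - [-0.01, 0.035, 0.91, 0.002, 0.002, 0]
    - [-0.01, 0.035, 0.91, 0.002, 0.002, 0]

```text
time: 29.58
tool_pos: [0.5438, -0.2915, 0.1914]
tool_rot: [-2.825, -0.159, 1.816]
contact_force: [-0.3, -0.9, -0.5]
opening: 0.0174
grip_force: 30.0
```

```bash
python3 - <<'E'
from h import *
feel(4);p,R0=now(); print(p,R0.as_euler("xyz"))
R=Ro.from_euler("xyz",[-2.8286,-.1562,1.8172]); d=-R.as_matrix()[:,2]; T=np.array([.5438,-.2919,.1915])
plan((T,R))
c=cam("side"); cv2.imwrite("pics/s3.png",cv2.resize(c["image"][150:400,200:500,::-1],None,fx=2,fy=2))
P=pts(c); m=(np.linalg.norm(P[...,:2]-[.501,-.284],axis=-1)<.045)&(c["range_z"]>0); z=P[...,2]; Q=P[m&(z>.03)&(z<.142)][:,:2]; A=np.c_[2*Q,np.ones(len(Q))]; s=np.linalg.lstsq(A,(Q**2).sum(1),rcond=None)[0]; print(s[:2],np.sqrt(s[2]+s[:2]@s[:2]))
E
```

```text
F [-0.07 -0.21  0.39] sd [0.31 0.56 0.32] p [ 0.5437 -0.2915  0.1913] rot [-2.8254 -0.1594  1.8163] open 0.0175 t 29.77
[ 0.54374893 -0.29149522  0.19127068] [-2.82535854 -0.15944079  1.81626437]
[-0.004, -0.001, -0.003, -0.001, -0.001, 0.0] rows>= 0.0 -> [ 0.544 -0.292  0.192]
[ 0.49895789 -0.28549859] 0.0326937672786995
```

View pics/s3.png

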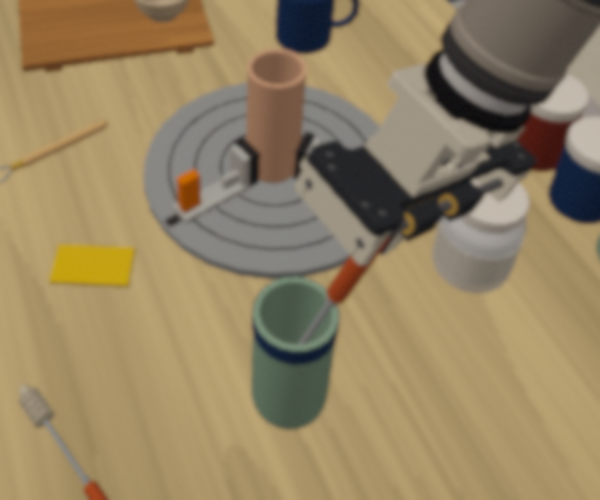

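The picture shows the brush leaning in the crock as before (handle at (345,280) in the crop), and the crock unmoved. I release and withdraw along the axis.

Call:
move_arm:
  motion:
    - [0, 0, 0, 0, 0, 0]
    - [0, 0, 0, 0, 0, 0]
    - [0, 0, 0, 0, 0, 0]
    - [0, 0, 0, 0, 0, 0]
    - [0, 0, -0.2, 0, 0, 0]
    - [0, 0, -0.5, 0, 0, 0]
    - [0, 0, -0.95, 0, 0, 0]
    - [0, 0, -0.95, 0, 0, 0]
  fingers: 1

```text
time: 30.82
tool_pos: [0.5773, -0.2988, 0.2833]
tool_rot: [-2.831, -0.154, 1.817]
contact_force: [-0.7, 0.1, -0.5]
opening: 0.0902
grip_force: 0.0
```

```bash
python3 - <<'E'
from h import *
p,R0=now(); o=robot.observe(); print(o["time"],p,R0.as_euler("xyz"),o["opening"])
c=cam("side"); P=pts(c); h=cv2.cvtColor(c["image"],cv2.COLOR_RGB2HSV).astype(int)
m=((h[...,0]<9)|(h[...,0]>172))&(h[...,1]>120)&(P[...,2]>.15)&(P[...,2]<.27)&(np.linalg.norm(P[...,:2]-[.551,-.293],axis=-1)<.06); Q=P[m]; print(len(Q),np.median(Q,0),Q[:,2].max())
c=cam("scene"); P=pts(c); h=cv2.cvtColor(c["image"],cv2.COLOR_RGB2HSV).astype(int)
m=(h[...,0]<16)&(h[...,1]>170)&(P[...,2]>.05)&(P[...,2]<.09)&(np.linalg.norm(P[...,:2]-[.48,-.056],axis=-1)<.03); Q=P[m]; print("tab",len(Q),Q.min(0) if len(Q) else 0,Q.max(0) if len(Q) else 0)
V=down(.247); tab=np.array([.594,-.0277])+.115*np.array([-.97,-.243]); print(tab)
plan(([.46,-.18,.33],down(1.0)),([*tab,.16],V),([*tab,.05],V))
E
```

```text
30.825 [ 0.57734706 -0.29876959  0.28333236] [-2.83050392 -0.15427919  1.81734388] 0.09018466416919041
355 [ 0.54585816 -0.29797914  0.2143942 ] 0.25189198399816987
tab 10 [ 0.46930495 -0.06039956  0.07814323] [ 0.48273595 -0.05211626  0.08256742]
[ 0.48245  -0.055645]
[0.745, -0.439, 0.001, -0.058, -0.003, 0.133] rows>= 2.4 -> [ 0.518 -0.239  0.305]
[0.504, -0.694, -0.11, -0.058, -0.003, 0.133] rows>= 2.4 -> [ 0.46 -0.18  0.33]
[0.584, -0.241, 0.85, 0.0, -0.0, 0.12] rows>= 2.0 -> [ 0.471 -0.118  0.245]
[0.454, -0.439, 0.85, -0.0, -0.0, 0.12] rows>= 2.0 -> [ 0.482 -0.056  0.16 ]
[0.0, -0.0, 0.55, 0.0, 0.0, 0.0] rows>= 0.9 -> [ 0.482 -0.056  0.105]
[0.0, -0.0, 0.55, 0.0, 0.0, 0.0] rows>= 0.9 -> [ 0.482 -0.056  0.05 ]
```

Call:
move_arm:
  motion:
    - [0.2, -0.12, -0.3, 0, 0, 0]
    - [0.745, -0.44, -0.1, -0.058, 0, 0.133]
    - [0.745, -0.44, 0, -0.058, 0, 0.133]
    - [0.745, -0.44, 0, -0.058, 0, 0.133]
    - [0.745, -0.44, 0, -0.058, 0, 0.133]

```text
time: 31.55
tool_pos: [0.5163, -0.2386, 0.3054]
tool_rot: [-2.964, -0.057, 1.41]
contact_force: [-0.3, 0.1, 0.2]
opening: 0.0916
grip_force: 0.0
```

Call:
move_arm:
  motion:
    - [0.5, -0.69, -0.11, -0.058, 0, 0.133]
    - [0.5, -0.69, -0.11, -0.058, 0, 0.133]
    - [0.5, -0.69, -0.11, -0.058, 0, 0.133]

```text
time: 31.92
tool_pos: [0.4598, -0.1796, 0.3318]
tool_rot: [-3.135, -0.017, 0.994]
contact_force: [0.6, -0.2, -0.4]
opening: 0.0915
grip_force: 0.0
```

Call:
move_arm:
  motion:
    - [0.58, -0.24, 0.85, 0, 0, 0.12]
    - [0.58, -0.24, 0.85, 0, 0, 0.12]
    - [0.58, -0.24, 0.85, 0, 0, 0.12]

```text
time: 32.3
tool_pos: [0.4712, -0.1155, 0.2446]
tool_rot: [-3.122, -0.01, 0.622]
contact_force: [-0.3, -0.6, -0.1]
opening: 0.0918
grip_force: 0.0
```

Call:
move_arm:
  motion:
    - [0.45, -0.44, 0.85, 0, 0, 0.12]
    - [0.45, -0.44, 0.85, 0, 0, 0.12]
    - [0.45, -0.44, 0.85, 0, 0, 0.12]
    - [0.45, -0.44, 0.85, 0, 0, 0.12]

```text
time: 32.8
tool_pos: [0.4853, -0.0552, 0.1652]
tool_rot: [-3.126, -0.01, 0.245]
contact_force: [0.7, -0.2, -0.6]
opening: 0.0919
grip_force: 0.0
```

```bash
python3 - <<'E'
from h import *
feel(2); p,R0=now()
c=cam("wrist"); P=pts(c); h=cv2.cvtColor(c["image"],cv2.COLOR_RGB2HSV).astype(int)
m=(h[...,0]<16)&(h[...,1]>150)&(P[...,2]>.076)&(P[...,2]<.09)&(np.linalg.norm(P[...,:2]-[.48,-.056],axis=-1)<.04); Q=P[m]; print("tab top",len(Q))
if len(Q)>20: print(Q.mean(0),cv2.minAreaRect(Q[:,:2].astype(np.float32)*1000))
save(c,"w3.png")
plan(([.4825,-.0557,.05],down(.247)))
E
```

```text
F [ 0.07 -0.53 -0.29] sd [0.16 0.73 0.31] p [ 0.4852 -0.0552  0.1654] rot [-3.1261 -0.0106  0.2421] open 0.0918 t 32.9
tab top 334
[ 0.4814588  -0.05609202  0.08236338] ((480.8766174316406, -56.38523483276367), (22.707578659057617, 11.940868377685547), 14.247149467468262)
[-0.018, 0.009, 0.576, -0.003, -0.002, -0.001] rows>= 0.9 -> [ 0.484 -0.055  0.108]
[-0.015, 0.005, 0.576, -0.003, -0.002, -0.001] rows>= 0.9 -> [ 0.482 -0.056  0.05 ]
```

View pics/w3.png

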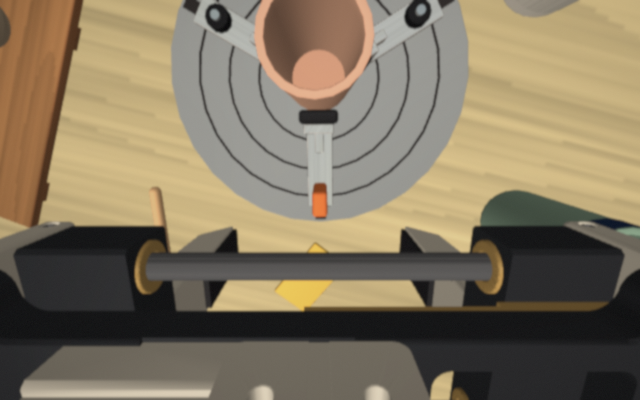

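Tab at (320,200), world (.481,-.056), aligned at 14.2°. I descend and grip it.

Call:
move_arm:
  motion:
    - [-0.02, 0.01, 0.3, -0.003, -0.002, 0]
    - [-0.04, 0.02, 0.58, -0.006, -0.004, 0]
    - [-0.04, 0.02, 0.58, -0.006, -0.004, 0]
  fingers: 0.2

```text
time: 33.33
tool_pos: [0.4798, -0.0558, 0.105]
tool_rot: [-3.142, 0.007, 0.24]
contact_force: [-0.2, -1.2, 0.2]
opening: 0.0666
grip_force: 0.0
```

Call:
move_arm:
  motion:
    - [0, 0, 0.3, 0, 0, 0]
    - [0, 0, 0.56, 0, 0, 0]
    - [0, 0, 0.56, 0, 0, 0]
    - [0, 0, 0.56, 0, 0, 0]

```text
time: 33.83
tool_pos: [0.4817, -0.0561, 0.0513]
tool_rot: [3.139, 0.002, 0.24]
contact_force: [-0.0, 0.1, 0.5]
opening: 0.055
grip_force: 0.0
```

Call:
move_arm:
  motion:
    - [0, 0, 0, 0, 0, 0]
    - [0, 0, 0, 0, 0, 0]
    - [0, 0, 0, 0, 0, 0]
    - [0, 0, 0, 0, 0, 0]
    - [0, 0, 0, 0, 0, 0]
    - [0, 0, 0, 0, 0, 0]
  fingers: -1
  newtons: 40

```text
time: 34.58
tool_pos: [0.4805, -0.0558, 0.0496]
tool_rot: [3.14, 0.005, 0.24]
contact_force: [-0.4, -1.1, 1.4]
opening: 0.0137
grip_force: 40.0
```

```bash
python3 - <<'E'
from h import *
feel(2); p,R0=now(); plan((p+.032*np.array([-.969,-.246,0]),R0)); print(robot.observe()["grip_force"])
E
```

```text
F [-1.03 -1.66  0.59] sd [0.33 0.34 0.35] p [ 0.4805 -0.0557  0.0496] rot [3.14   0.0047 0.24  ] open 0.0134 t 34.67
[-0.32, 0.003, 0.002, 0.0, 0.0, 0.0] rows>= 0.5 -> [ 0.449 -0.064  0.05 ]
39.984886050224304
```

Call:
move_arm:
  motion:
    - [-0.04, 0, 0, 0, 0, 0]
    - [-0.08, 0, 0, 0, 0, 0]
    - [-0.12, 0, 0, 0, 0, 0]
    - [-0.16, 0, 0, 0, 0, 0]
    - [-0.2, 0, 0, 0, 0, 0]
    - [-0.24, 0, 0, 0, 0, 0]
    - [-0.27, 0, 0, 0, 0, 0]
    - [-0.3, 0, 0, 0, 0, 0]
    - [-0.31, 0, 0, 0, 0, 0]
    - [-0.31, 0, 0, 0, 0, 0]

```text
time: 35.92
tool_pos: [0.4523, -0.0632, 0.0497]
tool_rot: [3.139, 0.001, 0.239]
contact_force: [8.2, -0.6, -8.9]
opening: 0.0135
grip_force: 40.0
```

```bash
python3 - <<'E'
from h import *
feel(3)
E
```

```text
F [ 7.77 -0.83 -7.41] sd [0.41 0.51 0.4 ] p [ 0.4523 -0.0632  0.0497] rot [3.1388e+00 9.0000e-04 2.3940e-01] open 0.0136 t 36.08
```

Call:
move_arm:
  motion:
    - [-0.015, 0, 0, 0, 0, 0]
    - [-0.03, 0, 0, 0, 0, 0]
    - [-0.03, 0, 0, 0, 0, 0]

```text
time: 36.45
tool_pos: [0.4516, -0.0635, 0.0497]
tool_rot: [3.138, -0.004, 0.239]
contact_force: [16.0, 3.9, -14.2]
opening: 0.0137
grip_force: 40.0
```

```bash
python3 - <<'E'
from h import *
feel(3)
E
```

```text
F [ 15.57   3.97 -14.23] sd [0.43 0.4  0.33] p [ 0.4516 -0.0635  0.0497] rot [ 3.1383 -0.0034  0.2389] open 0.0135 t 36.6
```

The force rise shows it is at the end stop, about 30 mm back. I relax, release and go to the vase.

Call:
move_arm:
  motion:
    - [0.02, 0, 0, 0, 0, 0]
    - [0.03, 0, 0, 0, 0, 0]
    - [0.03, 0, 0, 0, 0, 0]
    - [0.03, 0, 0, 0, 0, 0]
    - [0.03, 0, -0.3, 0, 0, 0]
    - [0.03, 0, -0.8, 0, 0, 0]
    - [0.03, 0, -0.98, 0, 0, 0]
  fingers: 1

```text
time: 37.48
tool_pos: [0.4518, -0.0631, 0.1504]
tool_rot: [3.138, 0.001, 0.24]
contact_force: [-0.6, 0.1, -0.9]
opening: 0.0791
grip_force: 0.0
```

Call:
move_arm:
  motion:
    - [0, 0, -0.5, 0, 0, 0]
    - [0.3, 0, -0.98, 0, 0, 0]
    - [0.3, 0, -0.98, 0, 0, 0]
    - [0.3, 0, -0.98, 0, 0, 0]

```text
time: 37.98
tool_pos: [0.4795, -0.0552, 0.2448]
tool_rot: [3.141, 0.006, 0.24]
contact_force: [-1.3, 0.0, -0.8]
opening: 0.0918
grip_force: 0.0
```

```bash
python3 - <<'E'
from h import *
feel(2)
c=cam("wrist"); P=pts(c); h=cv2.cvtColor(c["image"],cv2.COLOR_RGB2HSV).astype(int)
m=(h[...,0]<16)&(h[...,1]>150)&(P[...,2]>.076)&(P[...,2]<.09)&(np.linalg.norm(P[...,:2]-[.45,-.064],axis=-1)<.05); Q=P[m]
if len(Q)>20: print("tab",np.array(cv2.minAreaRect(Q[:,:2].astype(np.float32))[0]), "dist from old",np.linalg.norm(np.array(cv2.minAreaRect(Q[:,:2].astype(np.float32))[0])-[.4809,-.0564]))
Q=P[(P[...,2]>.172)&(P[...,2]<.178)&(np.linalg.norm(P[...,:2]-[.594,-.028],axis=-1)<.04)&(c["range_z"]>0)]; print("rim",len(Q),cv2.minEnclosingCircle(Q[:,:2].astype(np.float32)) if len(Q) else 0)
V=down(.24); v=[.594,-.0277]
plan(([*v,.25],V),([*v,.121],V))
E
```

```text
F [-0.5   0.25 -0.26] sd [0.64 0.28 0.48] p [ 0.4791 -0.0552  0.2442] rot [-3.1414  0.0075  0.2395] open 0.0918 t 38.08
tab [ 0.45209333 -0.06377052] dist from old 0.02973463627784898
rim 1758 ((0.591266930103302, -0.026989618316292763), 0.03141476958990097)
[0.59, 0.002, -0.033, -0.0, 0.001, -0.0] rows>= 0.9 -> [ 0.537 -0.041  0.247]
[0.59, 0.002, -0.031, -0.0, 0.001, -0.0] rows>= 0.9 -> [ 0.594 -0.028  0.25 ]
[0.0, -0.0, 0.645, 0.0, 0.0, 0.0] rows>= 1.0 -> [ 0.594 -0.028  0.186]
[0.0, -0.0, 0.645, 0.0, 0.0, 0.0] rows>= 1.0 -> [ 0.594 -0.028  0.121]
```

Call:
move_arm:
  motion:
    - [0.4, 0, -0.05, 0, 0, 0]
    - [0.8, 0, -0.06, 0, 0.001, 0]
    - [0.98, 0, -0.06, 0, 0.001, 0]
    - [0.98, 0, -0.06, 0, 0.001, 0]

```text
time: 38.62
tool_pos: [0.5755, -0.0319, 0.2495]
tool_rot: [3.141, 0.004, 0.24]
contact_force: [-0.3, -0.5, -0.7]
opening: 0.0917
grip_force: 0.0
```

Call:
move_arm:
  motion:
    - [0.19, 0, 0, 0, 0, 0]
    - [0.19, 0, 0, 0, 0, 0]
    - [0.19, 0, 0.3, 0, 0, 0]
    - [0.19, 0, 0.64, 0, 0, 0]
    - [0.19, 0, 0.64, 0, 0, 0]

```text
time: 39.25
tool_pos: [0.5911, -0.0277, 0.1847]
tool_rot: [-3.14, 0.008, 0.239]
contact_force: [0.1, -0.8, 0.4]
opening: 0.0917
grip_force: 0.0
```

```bash
python3 - <<'E'
from h import *
feel(2); V=down(.24); v=[.5933,-.0275]
plan(([*v,.121],V))
E
```

```text
F [0.93 0.48 0.16] sd [0.29 0.45 0.59] p [ 0.5937 -0.028   0.1882] rot [3.140e+00 1.100e-03 2.394e-01] open 0.0919 t 39.35
[-0.002, -0.007, 0.672, 0.0, 0.0, -0.0] rows>= 1.1 -> [ 0.593 -0.028  0.121]
```

Call:
move_arm:
  motion:
    - [0, -0.005, 0.25, 0, 0, 0]
    - [0, -0.005, 0.5, 0, 0, 0]
    - [0, -0.005, 0.65, 0, 0, 0]
    - [0, -0.005, 0.66, 0, 0, 0]
    - [0, -0.005, 0.66, 0, 0, 0]

```text
time: 39.98
tool_pos: [0.5944, -0.0275, 0.1223]
tool_rot: [3.14, -0.0, 0.24]
contact_force: [-0.1, 0.8, 0.1]
opening: 0.0918
grip_force: 0.0
```

Call:
move_arm:
  motion:
    - [0, 0, 0, 0, 0, 0]
    - [0, 0, 0, 0, 0, 0]
    - [0, 0, 0, 0, 0, 0]
    - [0, 0, 0, 0, 0, 0]
    - [0, 0, 0, 0, 0, 0]
    - [0, 0, 0, 0, 0, 0]
  fingers: -1
  newtons: 18

```text
time: 40.72
tool_pos: [0.5936, -0.0269, 0.1213]
tool_rot: [3.141, 0.001, 0.24]
contact_force: [-0.7, 3.6, 3.6]
opening: 0.0622
grip_force: 18.0
```

```bash
python3 - <<'E'
from h import *
F=feel(4); print(robot.observe()["grip_force"],now())
E
```

```text
F [-0.75  3.73  3.54] sd [0.09 0.9  0.77] p [ 0.5937 -0.0269  0.1213] rot [3.1409e+00 1.4000e-03 2.3970e-01] open 0.062 t 40.92
18.006864725612104 (array([ 0.59365926, -0.02691303,  0.12127311]), Rotation.from_matrix(array([[ 9.71407670e-01,  2.37414507e-01, -1.22105259e-03],
                            [ 2.37413369e-01, -9.71408193e-01, -1.00728063e-03],
                            [-1.42528353e-03,  6.88585924e-04, -9.99998747e-01]])))
```

Call:
move_arm:
  motion:
    - [0, -0.006, -0.01, 0, 0, 0]
    - [-0.01, -0.006, -0.04, 0, 0, 0]
    - [-0.02, -0.006, -0.09, 0, 0, 0]
    - [-0.02, -0.006, -0.18, 0, 0, 0]
    - [-0.02, -0.006, -0.35, 0, 0, 0]
    - [-0.02, -0.006, -0.55, 0, 0, 0]
    - [-0.02, -0.006, -0.75, 0, 0, 0]
    - [-0.02, -0.006, -0.9, 0, 0, 0]
    - [-0.02, -0.006, -0.98, 0, 0, 0]
    - [-0.02, -0.006, -0.98, 0, 0, 0]

```text
time: 42.18
tool_pos: [0.5919, -0.0271, 0.2194]
tool_rot: [3.14, 0.001, 0.24]
contact_force: [-0.9, -0.0, -3.2]
opening: 0.0618
grip_force: 18.0
```

```bash
python3 - <<'E'
from h import *
F=feel(3); p,R=now()
for n in("side","scene"):
    c=cam(n); P=pts(c); m=(np.linalg.norm(P[...,:2]-p[:2],axis=-1)<.04)&(c["range_z"]>0); Q=P[m]; Q=Q[(Q[:,2]>.1)&(Q[:,2]<.2)]; print(n,len(Q),"base z",np.percentile(Q[:,2],1)); 
    for lo in(.12,.14,.16,.18):
        k=abs(Q[:,2]-lo)<.01
        if k.sum()>5: print(lo,Q[k].mean(0).round(4))
c=cam("scene"); P=pts(c); u0,v0,u1,v1=395,175,465,255; m=np.zeros(P.shape[:2],bool); m[v0:v1,u0:u1]=1
h=cv2.cvtColor(c["image"],cv2.COLOR_RGB2HSV); m&=(abs(P[...,2]-.022)<.004)&(h[...,1]>110); print("board",m.sum(),cv2.minAreaRect(P[m][:,:2].astype(np.float32)))
u=np.array([np.cos(-.155),np.sin(-.155)]); t=np.array([.498,.319])-.055*u; print("target",t)
V=down(.24); plan(([*t,.22],V),([*t,.119],V))
E
```

```text
F [-0.16  0.29 -3.1 ] sd [0.61 0.65 0.06] p [ 0.5913 -0.027   0.2182] rot [3.141e+00 3.100e-03 2.397e-01] open 0.0621 t 42.33
side 765 base z 0.1266932436138081
0.12 [ 0.5823 -0.0522  0.1278]
0.14 [ 0.5813 -0.049   0.1403]
0.16 [ 0.5809 -0.0488  0.1601]
0.18 [ 0.5808 -0.0488  0.1801]
scene 496 base z 0.12447024292596254
0.12 [ 0.6166 -0.0249  0.1271]
0.14 [ 0.6148 -0.0247  0.14  ]
0.16 [ 0.6148 -0.025   0.1605]
0.18 [ 0.6156 -0.0252  0.1804]
board 3116 ((0.4980757236480713, 0.31950807571411133), (0.1597171276807785, 0.26287341117858887), 80.9853515625)
target [0.44365937 0.32749091]
[-0.149, -0.949, -0.004, 0.0, 0.0, -0.0] rows>= 1.5 -> [0.555 0.062 0.219]
[-0.149, -0.949, -0.004, 0.0, 0.0, -0.0] rows>= 1.5 -> [0.518 0.15  0.219]
[-0.148, -0.949, -0.004, 0.0, 0.0, -0.0] rows>= 1.5 -> [0.481 0.239 0.22 ]
[-0.148, -0.949, -0.004, 0.0, 0.0, -0.0] rows>= 1.5 -> [0.444 0.327 0.22 ]
[0.0, -0.0, 0.505, 0.0, 0.0, 0.0] rows>= 0.8 -> [0.444 0.327 0.169]
[0.0, -0.0, 0.505, 0.0, 0.0, 0.0] rows>= 0.8 -> [0.444 0.327 0.119]
```

The vase is lifted, upright and clear. Carrying it to the board.

Call:
move_arm:
  motion:
    - [-0.03, -0.18, 0, 0, 0, 0]
    - [-0.07, -0.47, 0, 0, 0, 0]
    - [-0.12, -0.75, 0, 0, 0, 0]
    - [-0.15, -0.95, 0, 0, 0, 0]

```text
time: 42.98
tool_pos: [0.5536, 0.0636, 0.2191]
tool_rot: [3.141, 0.002, 0.241]
contact_force: [-0.0, -0.2, -2.0]
opening: 0.0621
grip_force: 18.0
```

Call:
move_arm:
  motion:
    - [-0.05, -0.32, 0, 0, 0, 0]
    - [-0.1, -0.65, 0, 0, 0, 0]
    - [-0.15, -0.95, 0, 0, 0, 0]

```text
time: 43.35
tool_pos: [0.5167, 0.1519, 0.219]
tool_rot: [3.14, 0.001, 0.24]
contact_force: [0.0, 1.3, -2.7]
opening: 0.0619
grip_force: 18.0
```

Call:
move_arm:
  motion:
    - [-0.05, -0.32, 0, 0, 0, 0]
    - [-0.1, -0.65, 0, 0, 0, 0]
    - [-0.15, -0.95, 0, 0, 0, 0]

```text
time: 43.72
tool_pos: [0.4795, 0.2406, 0.2189]
tool_rot: [3.14, 0.001, 0.24]
contact_force: [0.9, -0.8, -3.7]
opening: 0.062
grip_force: 18.0
```

Call:
move_arm:
  motion:
    - [-0.05, -0.32, 0, 0, 0, 0]
    - [-0.09, -0.6, 0, 0, 0, 0]
    - [-0.13, -0.82, 0, 0, 0, 0]
    - [-0.15, -0.95, 0, 0, 0, 0]
    - [-0.15, -0.95, 0, 0, 0, 0]
    - [-0.15, -0.95, 0, 0, 0, 0]

```text
time: 44.48
tool_pos: [0.4435, 0.3273, 0.2187]
tool_rot: [3.14, 0.002, 0.239]
contact_force: [0.0, 0.3, -3.2]
opening: 0.0623
grip_force: 18.0
```

```bash
python3 - <<'E'
from h import *
F=feel(3); p,R=now()
V=down(.24); plan(([.4437,.3275,.124],V))
for n in("scene",):
    c=cam(n); P=pts(c); m=(np.linalg.norm(P[...,:2]-p[:2],axis=-1)<.04)&(c["range_z"]>0); Q=P[m]; Q=Q[(Q[:,2]>.08)&(Q[:,2]<.2)]; print(n,len(Q),"base z",np.percentile(Q[:,2],1))
E
```

```text
F [-0.03 -0.33 -2.5 ] sd [0.63 0.5  0.14] p [0.4436 0.3272 0.2187] rot [3.1402e+00 1.6000e-03 2.3850e-01] open 0.062 t 44.62
[0.003, -0.004, 0.947, 0.0, 0.001, -0.0] rows>= 1.5 -> [0.444 0.328 0.124]
scene 487 base z 0.12585582471466517
```

Lowering to about 5 mm above the board, then feeling for contact.

Call:
move_arm:
  motion:
    - [0, 0, 0.15, 0, 0, 0]
    - [0, 0, 0.35, 0, 0, 0]
    - [0, 0, 0.55, 0, 0, 0]
    - [0, 0, 0.75, 0, 0, 0]
    - [0, 0, 0.88, 0, 0, 0]
    - [0, 0, 0.94, 0, 0, 0]
    - [0, 0, 0.94, 0, 0, 0]
    - [0, 0, 0.94, 0, 0, 0]

```text
time: 45.68
tool_pos: [0.4436, 0.328, 0.1254]
tool_rot: [3.141, 0.0, 0.24]
contact_force: [-0.2, -0.4, -2.0]
opening: 0.0621
grip_force: 18.0
```

Call:
move_arm:
  motion:
    - [0, 0, 0.01, 0, 0, 0]
    - [0, 0, 0.02, 0, 0, 0]
    - [0, 0, 0.03, 0, 0, 0]
    - [0, 0, 0.04, 0, 0, 0]
    - [0, 0, 0.04, 0, 0, 0]
    - [0, 0, 0.04, 0, 0, 0]

```text
time: 46.42
tool_pos: [0.4431, 0.3277, 0.1207]
tool_rot: [3.14, 0.002, 0.24]
contact_force: [0.6, 0.0, -2.2]
opening: 0.0616
grip_force: 18.0
```

```bash
python3 - <<'E'
from h import *
F=feel(5)
E
```

```text
F [-0.08 -0.07 -2.85] sd [0.35 0.38 0.62] p [0.4431 0.3277 0.1207] rot [3.1404e+00 1.6000e-03 2.3960e-01] open 0.0624 t 46.67
```

Call:
move_arm:
  motion:
    - [0, 0, 0.01, 0, 0, 0]
    - [0, 0, 0.02, 0, 0, 0]
    - [0, 0, 0.02, 0, 0, 0]

```text
time: 47.05
tool_pos: [0.4431, 0.3277, 0.1186]
tool_rot: [3.14, 0.002, 0.24]
contact_force: [0.5, 0.3, -3.0]
opening: 0.0619
grip_force: 18.0
```

```bash
python3 - <<'E'
from h import *
F=feel(4)
E
```

```text
F [ 0.29  0.03 -2.7 ] sd [1.04 0.57 0.33] p [0.4431 0.3277 0.1187] rot [3.1404e+00 1.6000e-03 2.3960e-01] open 0.0619 t 47.25
```

Call:
move_arm:
  motion:
    - [0, 0, 0.005, 0, 0, 0]
    - [0, 0, 0.01, 0, 0, 0]
    - [0, 0, 0.01, 0, 0, 0]

```text
time: 47.62
tool_pos: [0.4433, 0.3278, 0.1183]
tool_rot: [3.141, 0.001, 0.24]
contact_force: [-0.5, -0.1, 2.6]
opening: 0.0619
grip_force: 18.0
```

```bash
python3 - <<'E'
from h import *
F=feel(4)
E
```

```text
F [-0.82 -0.24  3.73] sd [0.54 0.29 0.98] p [0.4433 0.3278 0.1182] rot [3.1406e+00 8.0000e-04 2.3970e-01] open 0.0619 t 47.83
```

Contact on the board. I release and rise.

Call:
move_arm:
  motion:
    - [0, 0, -0.002, 0, 0, 0]
    - [0, 0, -0.003, 0, 0, 0]
    - [0, 0, -0.003, 0, 0, 0]
    - [0, 0, -0.003, 0, 0, 0]
    - [0, 0, -0.2, 0, 0, 0]
    - [0, 0, -0.6, 0, 0, 0]
    - [0, 0, -0.98, 0, 0, 0]
    - [0, 0, -0.98, 0, 0, 0]
  fingers: 1

```text
time: 48.82
tool_pos: [0.4447, 0.3287, 0.2188]
tool_rot: [-3.141, -0.005, 0.24]
contact_force: [0.2, -0.4, -0.7]
opening: 0.0918
grip_force: 0.0
```

Call:
move_arm:
  motion:
    - [0, 0, -0.4, 0, 0, 0]
    - [0, 0, -0.8, 0, 0, 0]
    - [0, 0, -0.8, 0, 0, 0]
    - [0, 0, -0.8, 0, 0, 0]
    - [0, 0, -0.8, 0, 0, 0]
    - [0, 0, -0.8, 0, 0, 0]

```text
time: 49.58
tool_pos: [0.4431, 0.3278, 0.2946]
tool_rot: [3.14, 0.004, 0.24]
contact_force: [-0.2, 0.1, -0.5]
opening: 0.0918
grip_force: 0.0
```

```bash
python3 - <<'E'
from h import *
F=feel(2)
c=cam("side"); P=pts(c); save(c,"end.png")
for n in("side","scene"):
    if n=="scene": c=cam(n); P=pts(c)
    m=(np.linalg.norm(P[...,:2]-[.4433,.3278],axis=-1)<.045)&(c["range_z"]>0)&(P[...,2]>.03)&(P[...,2]<.19); Q=P[m]
    print(n,len(Q),"top",Q[:,2].max()); 
    for lo in(.06,.1,.14): k=abs(Q[:,2]-lo)<.015; print(Q[k].mean(0).round(4) if k.any() else None)
E
```

```text
F [ 0.44 -0.67 -0.31] sd [0.53 0.05 0.11] p [0.4432 0.3279 0.2951] rot [3.1401e+00 2.7000e-03 2.3960e-01] open 0.092 t 49.67
side 1293 top 0.17484669950104625
[0.4404 0.3038 0.06  ]
[0.4401 0.3037 0.1006]
[0.4417 0.3126 0.1416]
scene 1123 top 0.1750326918888898
[0.4655 0.3196 0.0599]
[0.4651 0.3185 0.1   ]
[0.4484 0.3251 0.1414]
```

View pics/end.png

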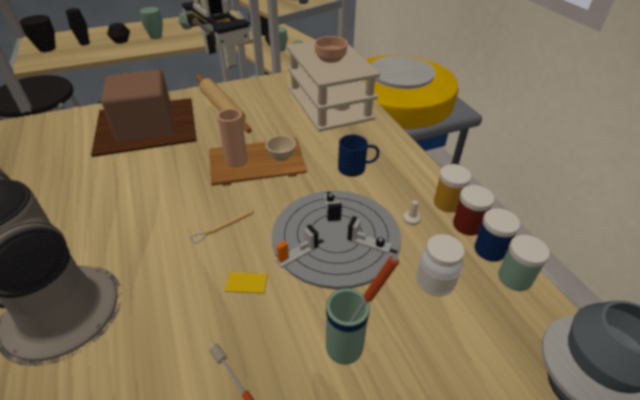

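The final picture shows the vase upright on the empty half of the board at (232,138). The brush is back in the crock at (380,278), the jaw is back at (282,251), and everything else is in place. The arm is clear.

```bash
python3 -c "
from cell import robot; print(robot.hand_in())"
```

```text
the job is handed in; nothing more can be done
None
```

The job is handed in at about 50 s of the 72 s allowed: both sides of the vase were swept at about 1 N, the brush is back in the crock, the jaw is fully back, and the vase stands upright on the empty half of the board; no verdict was returned.

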